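# Scoop the bracelet beads into the bobby-pin box and snap its lid shut

## Task

A stone bracelet has come unstrung and its beads are lying in the white jewellery tray, and sometimes one more on the nightstand. Put every bead into the open steel bobby-pin box, lifting those in the tray out with the bead scoop and never with your fingers (a bead lying on the nightstand may simply be picked up), then swing the box's lid over and press it down past its catch until it has snapped fully shut. Leave the scoop lying flat in the empty tray, and do not disturb the pill bottle, the hand mirror and the soap dish.

Things in the scene. Friction and masses are not known exactly. Their poses are not given: they have to be found in the camera images.
- tray: white ceramic jewellery tray, fixed. Origin: centre of its underside; long along its y. Inner floor 5 mm up, flat for 94 mm (x) by 220 mm (y). Long sides upright, 5 mm thick; the ends slope outward at 45 degrees from the edge of the flat floor to the rim. Rim 24 mm above the nightstand; 276 mm long over all. Most of the beads lie loose in it.
- tin: steel bobby-pin box, fixed. Origin: centre of its underside; z up, long along its y. Outside 92 mm (x) by 128 mm (y), 42 mm high, walls and floor 2.5 mm, so it is 87 x 123 mm inside; a small spring catch for the lid stands on the middle of its front (-x) face. Its lid is hinged along the +x long side (the side away from the robot).
- tin_lid (a joint): the box's lid, rad: 0 fully shut, 1.85 open stop; starts 1.58 to 1.83. 96 mm from hinge to front edge, 134 mm wide, 3 mm thick, 90 g, a 36 mm wide thumb lip in front. Lightly stiff: stays put near upright; below about 1 rad it sinks until it rests on its snap catch at about 0.1 rad. About 10 N at lid_press takes it past the catch (0.045 rad); it then snaps to 0 and stays.
- tin_hinge (a point): middle of the lid's hinge line, 42 mm above the underside of the box, on its +x side; the axes are the box's
- lid_press (a point): point on the middle of the lid's outer face, 84 mm from the hinge line and 12 mm short of its front edge: the place to press. Its z axis is the lid's outward normal (up when shut). With the lid shut it is 45 mm above the nightstand.
- scoop: bead scoop, about 80 g. Origin: centre of the pan's underside; x to the open nose, z up. Steel pan from x = -28 to +32 mm, floor 1.8 mm thick, 56 mm wide (52 inside); side walls 18, back wall 20 mm high. A stem behind rises to a level black handle 10 mm wide (y), 13 mm high, x = -100 to -48, z = 48 mm at its middle. Starts flat on the nightstand between tray and box, nose away from the robot.
- scoop_grip (a point): middle of the scoop's handle (x = -74, z = 48 mm in the scoop's frame), axes as the scoop's: grip it here across y
- scoop_nose (a point): middle of the nose edge of the pan, on its underside (x = 32 mm in the scoop's frame)
- bead1: round polished stone bead, 20 mm across, 11 g; origin at its centre; may be absent. It rolls, but comes to rest soon. Starts in the tray.
- bead2: round polished stone bead, 20 mm across, 11 g; origin at its centre; may be absent. It rolls, but comes to rest soon. Starts in the tray.
- bead3: round polished stone bead, 20 mm across, 11 g; origin at its centre; may be absent. It rolls, but comes to rest soon. Starts in the tray.
- bead4: round polished stone bead, 20 mm across, 11 g; origin at its centre; may be absent. It rolls, but comes to rest soon. Starts in the tray.
- bead5: round polished stone bead, 20 mm across, 11 g; origin at its centre; may be absent. It rolls, but comes to rest soon. Starts in the tray.
- bead6: round polished stone bead, 20 mm across, 11 g; origin at its centre; may be absent. It rolls, but comes to rest soon. Starts in the tray.
- bead7: round polished stone bead, 20 mm across, 11 g; origin at its centre; may be absent. It rolls, but comes to rest soon. Starts in the tray.
- bead8: round polished stone bead, 20 mm across, 11 g; origin at its centre; may be absent. It rolls, but comes to rest soon. If present it starts on the nightstand beyond the scoop, outside tray and box.
- pill_bottle: clear plastic pill bottle with a white push-and-turn cap, 43 mm across and 77 mm high, standing; origin: centre of its underside. Not part of the job.
- mirror: purple plastic hand mirror lying flat, 10 mm thick: a disc of 112 mm centred at x = +50 mm and a handle 22 mm wide reaching to x = -125 mm; origin on its underside. Not part of the job.
- soap_dish: closed lever-top soap dish, 84 mm (x) by 119 mm (y), 39 mm high; origin: centre of its underside. Not part of the job.
Mind the look-alikes: they are no part of the job. Leave any brown or orange look-alike of the scoop alone.

How it is judged:
On the way, in this order (a step that is already met when the one before it is completed fails the run):
1. a bead rides in the pan of the scoop, lifted clear of the tray (scoop more than 50 mm up) (height (world z) of scoop above 0.05 m and ((x of bead1 in the frame of scoop between -0.034 and 0.034 m and y of bead1 in the frame of scoop between -0.028 and 0.028 m and z of bead1 in the frame of scoop between 0 and 0.04 m) or (x of bead2 in the frame of scoop between -0.034 and 0.034 m and y of bead2 in the frame of scoop between -0.028 and 0.028 m and z of bead2 in the frame of scoop between 0 and 0.04 m) or (x of bead3 in the frame of scoop between -0.034 and 0.034 m and y of bead3 in the frame of scoop between -0.028 and 0.028 m and z of bead3 in the frame of scoop between 0 and 0.04 m) or (x of bead4 in the frame of scoop between -0.034 and 0.034 m and y of bead4 in the frame of scoop between -0.028 and 0.028 m and z of bead4 in the frame of scoop between 0 and 0.04 m) or (x of bead5 in the frame of scoop between -0.034 and 0.034 m and y of bead5 in the frame of scoop between -0.028 and 0.028 m and z of bead5 in the frame of scoop between 0 and 0.04 m) or (x of bead6 in the frame of scoop between -0.034 and 0.034 m and y of bead6 in the frame of scoop between -0.028 and 0.028 m and z of bead6 in the frame of scoop between 0 and 0.04 m) or (x of bead7 in the frame of scoop between -0.034 and 0.034 m and y of bead7 in the frame of scoop between -0.028 and 0.028 m and z of bead7 in the frame of scoop between 0 and 0.04 m) or (x of bead8 in the frame of scoop between -0.034 and 0.034 m and y of bead8 in the frame of scoop between -0.028 and 0.028 m and z of bead8 in the frame of scoop between 0 and 0.04 m))), for 0.3 s.
2. every bead is in the steel box, its lid still open (x of bead1 in the frame of tin between -0.046 and 0.046 m and y of bead1 in the frame of tin between -0.064 and 0.064 m and z of bead1 in the frame of tin between 0 and 0.042 m and x of bead2 in the frame of tin between -0.046 and 0.046 m and y of bead2 in the frame of tin between -0.064 and 0.064 m and z of bead2 in the frame of tin between 0 and 0.042 m and x of bead3 in the frame of tin between -0.046 and 0.046 m and y of bead3 in the frame of tin between -0.064 and 0.064 m and z of bead3 in the frame of tin between 0 and 0.042 m and x of bead4 in the frame of tin between -0.046 and 0.046 m and y of bead4 in the frame of tin between -0.064 and 0.064 m and z of bead4 in the frame of tin between 0 and 0.042 m and x of bead5 in the frame of tin between -0.046 and 0.046 m and y of bead5 in the frame of tin between -0.064 and 0.064 m and z of bead5 in the frame of tin between 0 and 0.042 m and x of bead6 in the frame of tin between -0.046 and 0.046 m and y of bead6 in the frame of tin between -0.064 and 0.064 m and z of bead6 in the frame of tin between 0 and 0.042 m and x of bead7 in the frame of tin between -0.046 and 0.046 m and y of bead7 in the frame of tin between -0.064 and 0.064 m and z of bead7 in the frame of tin between 0 and 0.042 m and x of bead8 in the frame of tin between -0.046 and 0.046 m and y of bead8 in the frame of tin between -0.064 and 0.064 m and z of bead8 in the frame of tin between 0 and 0.042 m and value of joint tin_lid above 0.6 rad), for 0.2 s.
3. the lid has been pressed past its catch and is fully shut (value of joint tin_lid below 0.02 rad), for 0.3 s.
At the end, for the whole second after the job is handed in: Every bead present is in the steel box, the lid is fully shut (under 0.02 rad, 2 mm at its front edge), and the scoop lies flat and still on the tray's floor (underside under 14 mm up, tilt under 7 degrees, its origin within 35 mm across and 100 mm along of the tray's centre) (x of bead1 in the frame of tin between -0.046 and 0.046 m and y of bead1 in the frame of tin between -0.064 and 0.064 m and z of bead1 in the frame of tin between 0 and 0.042 m and x of bead2 in the frame of tin between -0.046 and 0.046 m and y of bead2 in the frame of tin between -0.064 and 0.064 m and z of bead2 in the frame of tin between 0 and 0.042 m and x of bead3 in the frame of tin between -0.046 and 0.046 m and y of bead3 in the frame of tin between -0.064 and 0.064 m and z of bead3 in the frame of tin between 0 and 0.042 m and x of bead4 in the frame of tin between -0.046 and 0.046 m and y of bead4 in the frame of tin between -0.064 and 0.064 m and z of bead4 in the frame of tin between 0 and 0.042 m and x of bead5 in the frame of tin between -0.046 and 0.046 m and y of bead5 in the frame of tin between -0.064 and 0.064 m and z of bead5 in the frame of tin between 0 and 0.042 m and x of bead6 in the frame of tin between -0.046 and 0.046 m and y of bead6 in the frame of tin between -0.064 and 0.064 m and z of bead6 in the frame of tin between 0 and 0.042 m and x of bead7 in the frame of tin between -0.046 and 0.046 m and y of bead7 in the frame of tin between -0.064 and 0.064 m and z of bead7 in the frame of tin between 0 and 0.042 m and x of bead8 in the frame of tin between -0.046 and 0.046 m and y of bead8 in the frame of tin between -0.064 and 0.064 m and z of bead8 in the frame of tin between 0 and 0.042 m and value of joint tin_lid below 0.02 rad and x of scoop in the frame of tray between -0.035 and 0.035 m and y of scoop in the frame of tray between -0.1 and 0.1 m and z of scoop in the frame of tray below 0.014 m and angle between scoop's own z axis and vertical below 0.12 rad and linear speed of scoop below 0.02 m/s); the robot touches nothing.
It fails at once if a bead lying in the tray is touched by the fingers instead of being scooped ((contact force between the fingers and bead1 above 0.5 N and x of bead1 in the frame of tray between -0.05 and 0.05 m and y of bead1 in the frame of tray between -0.13 and 0.13 m and z of bead1 in the frame of tray below 0.03 m) or (contact force between the fingers and bead2 above 0.5 N and x of bead2 in the frame of tray between -0.05 and 0.05 m and y of bead2 in the frame of tray between -0.13 and 0.13 m and z of bead2 in the frame of tray below 0.03 m) or (contact force between the fingers and bead3 above 0.5 N and x of bead3 in the frame of tray between -0.05 and 0.05 m and y of bead3 in the frame of tray between -0.13 and 0.13 m and z of bead3 in the frame of tray below 0.03 m) or (contact force between the fingers and bead4 above 0.5 N and x of bead4 in the frame of tray between -0.05 and 0.05 m and y of bead4 in the frame of tray between -0.13 and 0.13 m and z of bead4 in the frame of tray below 0.03 m) or (contact force between the fingers and bead5 above 0.5 N and x of bead5 in the frame of tray between -0.05 and 0.05 m and y of bead5 in the frame of tray between -0.13 and 0.13 m and z of bead5 in the frame of tray below 0.03 m) or (contact force between the fingers and bead6 above 0.5 N and x of bead6 in the frame of tray between -0.05 and 0.05 m and y of bead6 in the frame of tray between -0.13 and 0.13 m and z of bead6 in the frame of tray below 0.03 m) or (contact force between the fingers and bead7 above 0.5 N and x of bead7 in the frame of tray between -0.05 and 0.05 m and y of bead7 in the frame of tray between -0.13 and 0.13 m and z of bead7 in the frame of tray below 0.03 m) or (contact force between the fingers and bead8 above 0.5 N and x of bead8 in the frame of tray between -0.05 and 0.05 m and y of bead8 in the frame of tray between -0.13 and 0.13 m and z of bead8 in the frame of tray below 0.03 m)).
It fails at once if the pill bottle is disturbed (moved more than 20 mm) (distance of pill_bottle from where it was at the start of the episode above 0.02 m).
It fails at once if the hand mirror is disturbed (moved more than 20 mm) (distance of mirror from where it was at the start of the episode above 0.02 m).
It fails at once if the soap dish is disturbed (moved more than 20 mm) (distance of soap_dish from where it was at the start of the episode above 0.02 m).
Of bead1, bead2, bead3, bead4, bead5, bead6, bead7, bead8 only 6 to 8 are there at a start; the rules pass over those that are not, and their reading is None.
At some moment in a run one of bead1, bead2, bead3, bead4, bead5, bead6, bead7, bead8 may be knocked a few centimetres aside while the robot is not near it.
It also fails if it takes over 210 s, if anything falls off the work surface, if the arm or the gripper's body presses on something with over 40 N, if the wrist force passes 120 N, or if a joint passes its speed limit or range.

## Robot

A 6-joint arm with a two-finger parallel gripper is mounted at the origin on the work surface. World frame = base frame: x ahead of the robot, y to its left, z up, the work surface at z = 0. Lengths are in m, angles in rad, forces in N, time in s.
With the tool pointing down it reaches from about 0.325 to 1 m from the base axis. Payload 5.1 kg.
Tool frame: the origin (TCP) lies at the very end of the fingers, on their centre line; the grasp point (between the pads) lies 19 mm behind it (arm.grip_point_offset is the distance from the TCP to the grasp point, in m); z points along the fingers, y is the line along which they close (so a half turn about z gives the same grasp; the last joint's range is limited). The gripper opens to 85 mm and grips with 20 to 120 N. Pads are 22 mm wide; open, the fingers measure 114 mm over their backs; the gripper's body (76 mm by 85 mm) begins 54 mm behind the grasp point. The pads swing forward as they close: fully open they stand 13 mm farther back than shut.
Start: joints at [1.027, 0.124, 1.65, -0, 1.367, -0.083], TCP at [0.289, 0.582, 0.231] pointing down, gripper open.
Joint ranges: [-2.61, 2.61], [-1.02, 2.33], [0.03, 2.71], [-1.35, 4.49], [0.32, 2.68], [-2.91, 2.91]. Speed limits (rad/s): [2.57, 2.57, 3.14, 3.14, 3.14, 3.14].

## Interface

Orientations are given as a rotation vector (axis times angle).
In Python, from rig import arm gives the robot as it stands. The module is installed in compiled form; this text tells all that it offers.
- The arm moves only by the tool apply_moves, never from a script. Its argument "rows" is a list that holds one entry, the list of rows, each a list of 7 numbers: the shift along the tool's x, y, z in cm, then the turn, a rotation vector about the tool's x, y, z in rad, then the opening, from 0 (shut) to 1 (fully open). A call has 1 to 8 rows; each row shifts and turns the commanded pose from where the row before left it, along the tool's axes as they then stand; what a row does not reach is not made up. A row lasts 1/10 s, in which the tool goes at most 50 mm and 8.59 degrees, less where a joint would pass 70% of its speed; a pose out of reach is approached as far as the arm can. A call is refused whole if a number of a shift passes 5 or a number of a turn 0.15, either way. A call with a gripper value outside its range is refused whole. The fingers move at their own pace and stop on an object; "squeeze" is the grip in N (left out, the last holds). Time passes only in rows, so rows that do not move let the fingers close. It gives the time, the measured TCP pose, the force, the opening and the grip force at its end, in the units of the state.
- arm.get_state(): the state, without advancing time (a new reading comes with each control period).
- arm.snapshot(name): name is "scene" or "top" or "wrist"; returns a dict with "img" (384x512x3 uint8, red, green, blue), "fx", "fy", "cx", "cy" (pixels), "rvec" (rotation vector, rad) and "tvec" (3), from world to camera coordinates, as OpenCV has them. Camera axes: x right, y down, z forward; pixel columns grow to the right and rows downward; lengths in m; the calibration is good to about 2 mm. A picture is of the moment at which its call begins. There is no depth.
- arm.finish_job(): hands the job in; it is judged then, once.
The state is a dict: "time_s": time; "q": joint angles; "dq": joint speeds; "tau": joint torques, N m; "eef_pos": TCP position; "orientation": TCP orientation; "wrist_force": force on the tool from outside, world axes, zero at the start; "moment": the same for the moment, N m; "grip_width": opening from 0.0 (shut) to 1.0 (fully open); "gripper_force": force on a finger pad.
Only numpy, scipy, OpenCV 4.12 (cv2) and the standard library are available. Lean on these libraries where they do the work, as an engineer would, in place of code of your own. Each camera call takes 0.05 s, during which the arm holds its last target. There are 200 camera calls.

## Working session

There is one attempt and no reset: what is moved stays moved. The work goes in short steps, Python scripts to look and compute and a tool call to move; the robot and the scene stay as the last step left them, time stands still between calls to the robot, and variables do not carry over. Pictures are saved under pics/ and viewed, at most 14 in all, crops included, and the job is handed in when it is done.

Besides the shell and the picture viewer there is one more tool, called after "Request:" by a JSON object that holds its "op" and its "data", one argument or row to a line. apply_moves: Moves the arm, as the interface text tells. Its arguments: {"type":"object","properties":{"rows":{"type":"array"},"squeeze":{"type":"number"}},"required":["rows"]}

```bash
mkdir -p pics
cat > h.py <<'E'
import numpy as np, cv2
from rig import arm
from scipy.spatial.transform import Rotation as R
def snap(n,f=None):
    s=arm.snapshot(n)
    if f: cv2.imwrite('pics/'+f,cv2.resize(s['img'][:,:,::-1],None,fx=1.5625,fy=1.5625,interpolation=cv2.INTER_CUBIC))
    return s
def ray(s,u,v,z):  # pixel -> world at height z
    Rm=R.from_rotvec(s['rvec']).as_matrix(); c=-Rm.T@np.array(s['tvec'])
    d=Rm.T@np.array([(u-s['cx'])/s['fx'],(v-s['cy'])/s['fy'],1]); return c+d*(z-c[2])/d[2]
def proj(s,P):
    Rm=R.from_rotvec(s['rvec']).as_matrix(); p=Rm@np.array(P)+np.array(s['tvec']); return s['fx']*p[0]/p[2]+s['cx'],s['fy']*p[1]/p[2]+s['cy']
E
python3 - <<'E'
from h import *
for n in('top','scene'):
    s=snap(n,n+'0.png'); print(n,s['fx'],s['cx'],s['cy'],s['rvec'],s['tvec'])
st=arm.get_state();print(st['eef_pos'],st['orientation'],arm.grip_point_offset)
E
```

```text
top 422.69462720186044 255.75129801543943 193.07151505557283 [ 2.18967316 -2.14255729  0.10758429] [-0.07362211  0.5269046   1.04000461]
scene 467.7698234903593 246.67455928560207 190.34070498200543 [ 0.87951953  2.65693821 -0.89577149] [ 0.44816763 -0.17194761  1.45364764]
[0.2887981  0.58170206 0.2301726 ] [-7.17349502e-01 -3.05802251e+00  2.85143751e-03] 0.0187
```

View pics/top0.png

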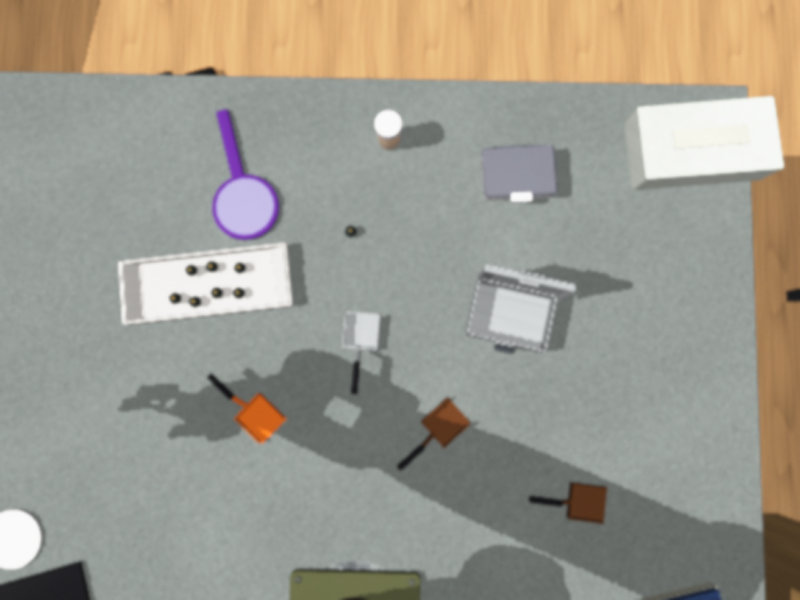

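View pics/scene0.png

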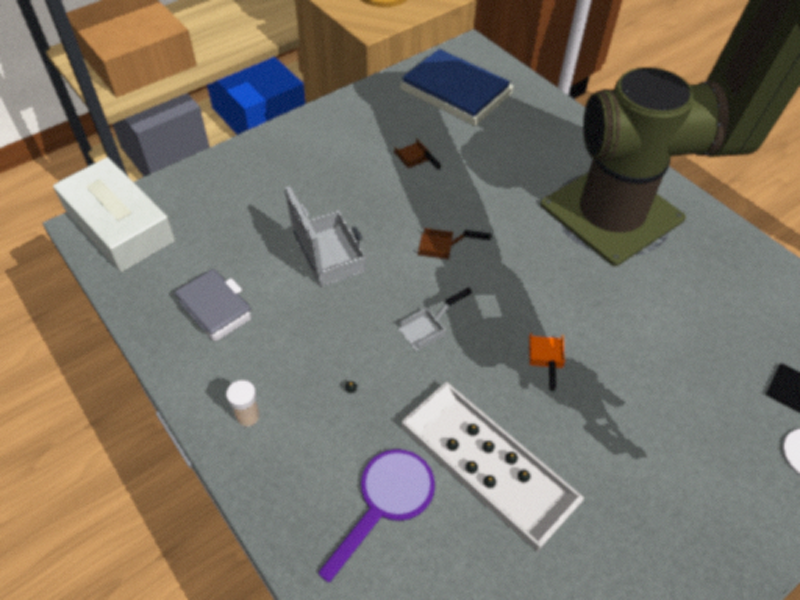

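The top view (800 px) shows seven beads in the tray at (191,270), (212,267), (240,268), (175,298), (195,301), (217,293) and (239,293), and bead8 on the table at (351,231). The steel scoop's pan is at (361,330) with its handle at (355,378), and the open tin is at (512,313). I'll convert these to positions and crop for detail.

Run:
```python
from h import *
s=snap('top'); k=1.5625
im=s['img'][:,:,::-1]
a=cv2.resize(im[150:215,70:195],None,fx=6.4,fy=6.4,interpolation=cv2.INTER_CUBIC)  # tray
b=cv2.resize(im[165:265,210:375],None,fx=4.8,fy=4.8,interpolation=cv2.INTER_CUBIC)
cv2.imwrite('pics/tray.png',a);cv2.imwrite('pics/tin.png',b)
for p in [(191,270),(212,267),(240,268),(175,298),(195,301),(217,293),(239,293)]: print('bead',ray(s,p[0]/k,p[1]/k,.015).round(3))
print('b8',ray(s,351/k,231/k,.01).round(3))
for p in [(118,262),(287,243),(292,305),(123,324)]: print('tray',ray(s,p[0]/k,p[1]/k,.024).round(3))
w=snap('wrist','w0.png');Rm=R.from_rotvec(w['rvec']).as_matrix();print('wristcam',-Rm.T@w['tvec'],Rm[2],w['fx'])
print(R.from_rotvec(arm.get_state()['orientation']).as_matrix().round(3))
```

```text
bead [0.575 0.282 0.015]
bead [0.58  0.248 0.015]
bead [0.58  0.202 0.015]
bead [0.528 0.306 0.015]
bead [0.524 0.273 0.015]
bead [0.537 0.237 0.015]
bead [0.538 0.201 0.015]
b8 [0.646 0.021 0.01 ]
tray [0.584 0.399 0.024]
tray [0.621 0.124 0.024]
tray [0.52  0.112 0.024]
tray [0.483 0.384 0.024]
wristcam [0.21682088 0.61702326 0.37257134] [ 0.28032925 -0.14211215 -0.94932589] 327.04684696471065
[[-0.896  0.445 -0.001]
 [ 0.445  0.896 -0.001]
 [ 0.    -0.001 -1.   ]]
```

View pics/tray.png

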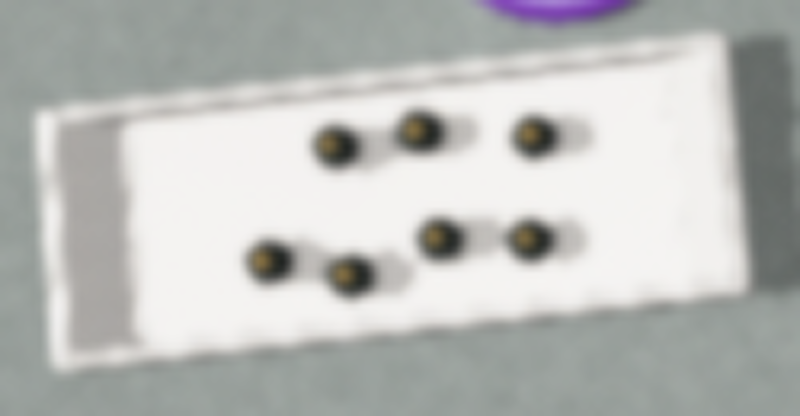

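View pics/tin.png

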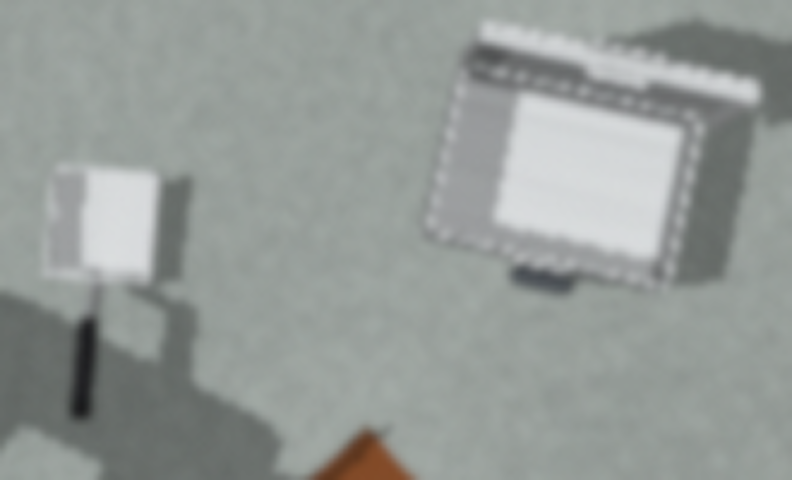

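The tray crop shows the same seven beads in two loose rows, with free floor at both ends. The tin crop shows the scoop handle running from (86,320) to (80,415). The pan's nose corners are at (58,165)/(158,172) and the tin's rim corners at (428,235), (665,288) and (700,115).

Run:
```python
from h import *
s=snap('top')
f=lambda u,v,z:ray(s,210+u/4.8,165+v/4.8,z).round(4)
h1,h2=f(87,318,.0545),f(80,415,.0545);print('handle',h1,h2,(h1+h2)/2,np.degrees(np.arctan2(*(h1-h2)[[1,0]])))
print('nose',f(58,163,.018),f(158,172,.018),'back',f(43,277,.018),f(155,280,.02))
print('tin',f(428,235,.042),f(665,288,.042),f(700,115,.042),f(466,75,.042))
T=np.array([[.584,.399],[.621,.124],[.52,.112],[.483,.384]]);c=T.mean(0);print('tray c',c)
y=(T[0]-T[1]+T[3]-T[2]);y/=np.linalg.norm(y);x=np.array([y[1],-y[0]]);print(x,y,np.degrees(np.arctan2(x[1],x[0])))
f2=lambda u,v:ray(s,70+u/6.4,150+v/6.4,.015)[:2]
for p in [(337,146),(420,131),(535,136),(269,261),(351,275),(441,239),(530,240)]: b=f2(*p)-c;print((b@x).round(3),(b@y).round(3),(b+c).round(3))
```

```text
handle [0.4306 0.003  0.0545] [0.3817 0.0051 0.0545] [0.40615 0.00405 0.0545 ] -2.4590439901046213
nose [0.5124 0.0232 0.018 ] [ 0.5088 -0.0299  0.018 ] back [0.452  0.0293 0.018 ] [ 0.4516 -0.0298  0.02  ]
tin [ 0.4772 -0.1708  0.042 ] [ 0.4526 -0.293   0.042 ] [ 0.5425 -0.3112  0.042 ] [ 0.5608 -0.1896  0.042 ]
tray c [0.552   0.25475]
[0.99097293 0.13406215] [-0.13406215  0.99097293] 7.7043921236530055
0.026 0.023 [0.575 0.281]
0.028 -0.011 [0.581 0.248]
0.021 -0.056 [0.58  0.202]
-0.017 0.054 [0.528 0.306]
-0.027 0.022 [0.523 0.272]
-0.016 -0.015 [0.538 0.237]
-0.021 -0.051 [0.538 0.202]
```

```bash
cat >> h.py <<'E'
from scipy.linalg import logm,expm
D=np.diag([-1.,1,-1])
TR=np.array([.552,.2548]);TY=7.7
def tr(x,y): # tray frame -> world xy
    a=np.radians(TY);return TR+np.array([x*np.cos(a)-y*np.sin(a),x*np.sin(a)+y*np.cos(a)])
def mk(p,Rm): T=np.eye(4);T[:3,:3]=Rm;T[:3,3]=p;return T
def tool(p,psi,th=0): return mk(p,R.from_euler('ZY',[psi,th],degrees=True).as_matrix()@D)
GRIP=np.array([-.074,0,.0293])
def scoop(nose,psi,th=0,g=GRIP): # tool pose that puts scoop_nose at 'nose' heading psi, nose-down th
    Rs=R.from_euler('ZY',[psi,th],degrees=True).as_matrix(); return mk(np.array(nose)+Rs@(g-[.032,0,0]),Rs@D)
def cur():
    s=arm.get_state();return mk(s['eef_pos'],R.from_rotvec(s['orientation']).as_matrix())
def plan(*legs): # (target pose, rows)
    T=cur()
    for t,n in legs:
        E=np.real(expm(logm(np.linalg.inv(T)@t)/n)); p=(E[:3,3]*100).round(2);r=R.from_matrix(E[:3,:3]).as_rotvec().round(3)
        print(n,'x',[*map(float,p),*map(float,r)])
        for _ in range(n): T=T@mk(p/100,R.from_rotvec(r).as_matrix())
E
python3 -c "
from h import *
plan((tool([.646,.021,.12],-3),16),(tool([.646,.021,.003],-3),4))"
```

```text
16 x [-3.11, -2.8, 0.69, -0.0, -0.0, -0.026]
4 x [0.06, -0.05, 2.94, -0.0, -0.0, 0.002]
```

Request:
{"op": "apply_moves", "data": {
  "rows": [
    [[-3.11, -2.8, 0.69, 0, 0, -0.026, 1], [-3.11, -2.8, 0.69, 0, 0, -0.026, 1], [-3.11, -2.8, 0.69, 0, 0, -0.026, 1], [-3.11, -2.8, 0.69, 0, 0, -0.026, 1], [-3.11, -2.8, 0.69, 0, 0, -0.026, 1], [-3.11, -2.8, 0.69, 0, 0, -0.026, 1], [-3.11, -2.8, 0.69, 0, 0, -0.026, 1], [-3.11, -2.8, 0.69, 0, 0, -0.026, 1]]
  ]
}}

```text
time_s: 1.05
eef_pos: [0.4402, 0.2824, 0.1759]
orientation: [0.394, 3.116, 0.0]
wrist_force: [-0.2, 0.7, -0.9]
grip_width: 0.997
gripper_force: 0.0
```

Request:
{"op": "apply_moves", "data": {
  "rows": [
    [[-3.11, -2.8, 0.69, 0, 0, -0.026, 1], [-3.11, -2.8, 0.69, 0, 0, -0.026, 1], [-3.11, -2.8, 0.69, 0, 0, -0.026, 1], [-3.11, -2.8, 0.69, 0, 0, -0.026, 1], [-3.11, -2.8, 0.69, 0, 0, -0.026, 1], [-3.11, -2.8, 0.69, 0, 0, -0.026, 1], [-3.11, -2.8, 0.69, 0, 0, -0.026, 1], [-3.11, -2.8, 0.69, 0, 0, -0.026, 1]]
  ]
}}

```text
time_s: 1.85
eef_pos: [0.6498, 0.0217, 0.1205]
orientation: [-0.069, -3.141, -0.0]
wrist_force: [0.5, 1.0, 0.6]
grip_width: 0.998
gripper_force: 0.0
```

```bash
python3 -c "
from h import *
s=snap('wrist','w1.png')
t=snap('top');print('pred',proj(s,[.646,.021,.01]),proj(t,[.646,.021,.01]))"
```

```text
pred (np.float64(250.42544835344228), np.float64(185.78655666780404)) (np.float64(224.73187761034615), np.float64(147.99530023888803))
```

View pics/w1.png

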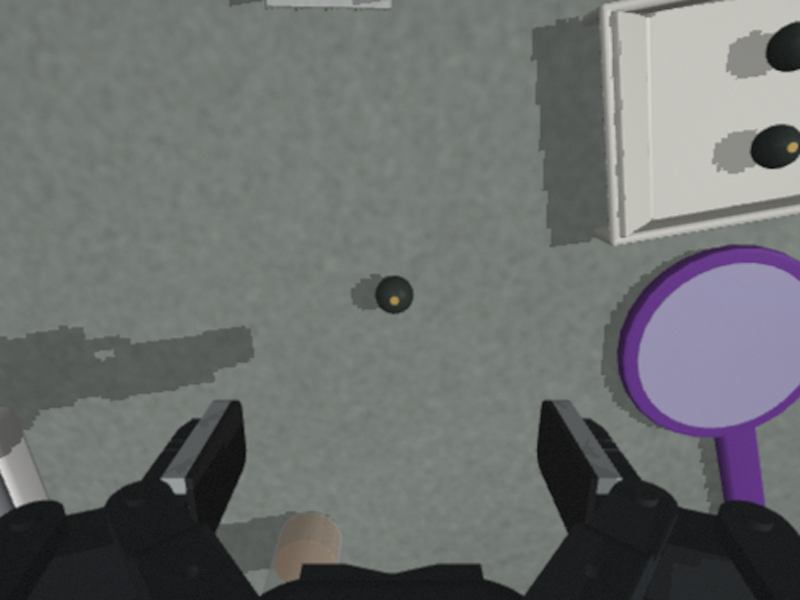

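The wrist view shows bead8 at (394,295), about 2 mm from the prediction and centred between the fingers. Mirror and bottle are clear.

```bash
python3 -c "
from h import *
s=snap('wrist');p=ray(s,252.2,188.8,.01);print(p)
plan((tool([*p[:2],.004],-3),6))"
```

```text
[0.64923192 0.0200906  0.01      ]
6 x [0.0, -0.02, 1.93, 0.0, -0.0, 0.001]
```

Request:
{"op": "apply_moves", "data": {
  "rows": [
    [[0, 0, 1.93, 0, 0, 0, 1], [0, 0, 1.93, 0, 0, 0, 1], [0, 0, 1.93, 0, 0, 0, 1], [0, 0, 1.93, 0, 0, 0, 0.8], [0, 0, 1.93, 0, 0, 0, 0.6], [0, 0, 1.93, 0, 0, 0, 0.5], [0, 0, 0, 0, 0, 0, 0.1], [0, 0, 0, 0, 0, 0, 0]]
  ],
  "squeeze": 25
}}

```text
time_s: 2.8
eef_pos: [0.6483, 0.0241, 0.0053]
orientation: [-0.069, -3.14, -0.0]
wrist_force: [-0.5, 0.4, 0.1]
grip_width: 0.208
gripper_force: 24.4
```

Request:
{"op": "apply_moves", "data": {
  "rows": [
    [[0, 0, 0, 0, 0, 0, 0], [0, 0, 0, 0, 0, 0, 0], [0, 0, 0, 0, 0, 0, 0], [0, 0, 0, 0, 0, 0, 0], [0, 0, 0, 0, 0, 0, 0], [0, 0, -2, 0, 0, 0, 0], [0, 0, -4, 0, 0, 0, 0], [0, 0, -4, 0, 0, 0, 0]]
  ]
}}

```text
time_s: 3.6
eef_pos: [0.6478, 0.0232, 0.1049]
orientation: [-0.07, -3.138, -0.0]
wrist_force: [0.9, 0.4, 0.3]
grip_width: 0.208
gripper_force: 24.4
```

```bash
python3 -c "
from h import *
plan((tool([.498,-.239,.10],-7),8),(tool([.498,-.239,.05],-11),4),(tool([.498,-.239,.15],-8),4),(tool([.406,.004,.15],-3),8),(tool([.406,.004,.0293],-3),6))"
```

```text
8 x [1.61, -3.42, 0.06, -0.0, -0.0, 0.01]
4 x [-0.01, 0.01, 1.26, -0.0, -0.001, 0.017]
4 x [-0.0, -0.0, -2.5, -0.0, 0.0, -0.013]
8 x [1.45, 2.9, 0.0, -0.0, 0.0, -0.011]
6 x [0.01, 0.0, 2.01, -0.0, 0.0, -0.0]
```

Request:
{"op": "apply_moves", "data": {
  "rows": [
    [[3, 0, 0, 0, 0, 0.01, 0], [4, 0, 0, 0, 0, 0.01, 0], [4, 0, 0, 0, 0, 0.01, 0], [4, 0, 0, 0, 0, 0.01, 0], [0, -3, 0, 0, 0, 0.01, 0], [0, -4, 0, 0, 0, 0.01, 0], [0, -4, 0, 0, 0, 0.01, 0], [0, -4, 0, 0, 0, 0.01, 0]]
  ]
}}

```text
time_s: 4.4
eef_pos: [0.4838, -0.1182, 0.1055]
orientation: [0.196, 3.135, -0.0]
wrist_force: [0.9, -0.2, -0.1]
grip_width: 0.209
gripper_force: 24.5
```

Request:
{"op": "apply_moves", "data": {
  "rows": [
    [[0, -4, 0, 0, 0, 0.01, 0], [0, -4, 0, 0, 0, 0.01, 0], [0, -3, 0, 0, 0, 0.01, 0]]
  ]
}}

```text
time_s: 4.7
eef_pos: [0.4689, -0.2281, 0.1054]
orientation: [0.246, 3.131, -0.001]
wrist_force: [-0.1, -0.5, 0.5]
grip_width: 0.208
gripper_force: 24.5
```

```bash
python3 -c "
from h import *
print(cur()[:3,3])
plan((tool([.498,-.239,.05],-11),5),(tool([.498,-.239,.15],-8),4),(tool([.406,.004,.15],-3),8),(tool([.406,.004,.0293],-3),6))"
```

```text
[ 0.46893288 -0.22811666  0.10542877]
5 x [-0.61, -0.12, 1.11, -0.0, 0.0, 0.007]
4 x [0.0, 0.01, -2.5, -0.0, 0.0, -0.013]
8 x [1.45, 2.9, -0.0, -0.0, 0.0, -0.011]
6 x [0.0, 0.01, 2.01, -0.0, 0.0, 0.0]
```

Request:
{"op": "apply_moves", "data": {
  "rows": [
    [[-0.61, -0.12, 1.11, 0, 0, 0.007, 0], [-0.61, -0.12, 1.11, 0, 0, 0.007, 0], [-0.61, -0.12, 1.11, 0, 0, 0.007, 0], [-0.61, -0.12, 1.11, 0, 0, 0.007, 0], [-0.61, -0.12, 1.11, 0, 0, 0.007, 0], [0, 0, 0, 0, 0, 0, 0.5], [0, 0, 0, 0, 0, 0, 0.5], [0, 0, 0, 0, 0, 0, 0.5]]
  ]
}}

```text
time_s: 5.5
eef_pos: [0.4988, -0.2369, 0.0501]
orientation: [0.297, 3.127, -0.001]
wrist_force: [-0.1, -1.0, -0.4]
grip_width: 0.496
gripper_force: 0.0
```

Request:
{"op": "apply_moves", "data": {
  "rows": [
    [[0, 0, -2.5, 0, 0, -0.013, 0.5], [0, 0, -2.5, 0, 0, -0.013, 0.5], [0, 0, -2.5, 0, 0, -0.013, 0.5], [0, 0, -2.5, 0, 0, -0.013, 0.5]]
  ]
}}

```text
time_s: 5.9
eef_pos: [0.4985, -0.237, 0.1515]
orientation: [0.215, 3.133, -0.001]
wrist_force: [-0.1, -0.2, -0.3]
grip_width: 0.5
gripper_force: 0.0
```

Request:
{"op": "apply_moves", "data": {
  "rows": [
    [[1.45, 2.9, 0, 0, 0, -0.011, 0.6], [1.45, 2.9, 0, 0, 0, -0.011, 0.6], [1.45, 2.9, 0, 0, 0, -0.011, 0.6], [1.45, 2.9, 0, 0, 0, -0.011, 0.6], [1.45, 2.9, 0, 0, 0, -0.011, 0.6], [1.45, 2.9, 0, 0, 0, -0.011, 0.6], [1.45, 2.9, 0, 0, 0, -0.011, 0.6], [1.45, 2.9, 0, 0, 0, -0.011, 0.6]]
  ]
}}

```text
time_s: 6.7
eef_pos: [0.4056, 0.0064, 0.1504]
orientation: [0.078, 3.139, -0.0]
wrist_force: [0.8, 0.2, -0.1]
grip_width: 0.6
gripper_force: 0.0
```

```bash
python3 -c "
from h import *
print(cur()[:3,3])
s=snap('wrist','w2.png')
for x in(.381,.406,.431): print(np.array(proj(s,[x,.004+(.406-x)*.05,.0545]))*1.5625)
print(np.array(proj(s,[.508,-.241,.012]))*1.5625)"
```

```text
[0.40562134 0.0063526  0.15044644]
[388.19226858 257.00226352]
[388.29535732 306.69550165]
[388.3921592  353.35820392]
[ 15.87047883 453.52688922]
```

View pics/w2.png

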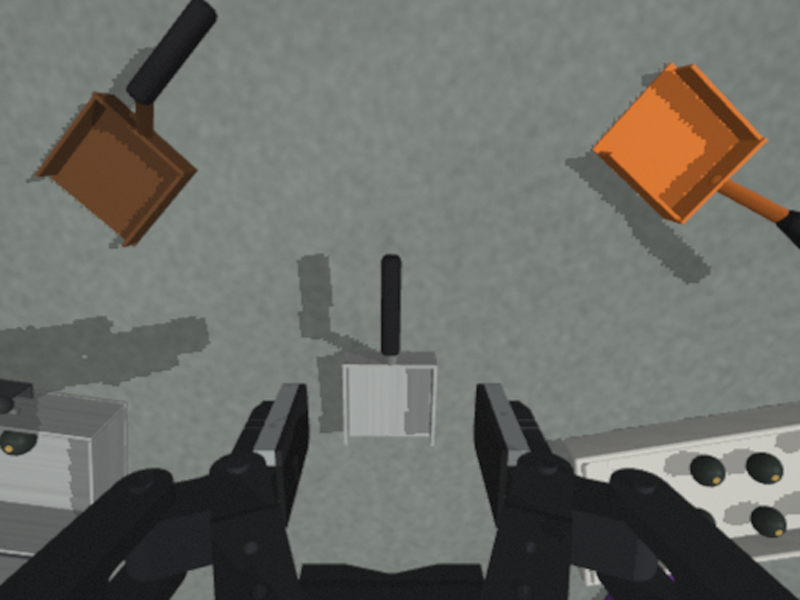

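The wrist view shows the handle at x≈391, from y=255 to y=353, right where predicted, and bead8 inside the tin at the lower left. Next I grip the handle.

Request:
{"op": "apply_moves", "data": {
  "rows": [
    [[0, -0.2, 2, 0, 0, 0, 0.6], [0, 0, 2, 0, 0, 0, 0.6], [0, 0, 2, 0, 0, 0, 0.6], [0, 0, 2, 0, 0, 0, 0.6], [0, 0, 2, 0, 0, 0, 0.6], [0, 0, 2.1, 0, 0, 0, 0.6], [0, 0, 0, 0, 0, 0, 0.3], [0, 0, 0, 0, 0, 0, 0]]
  ],
  "squeeze": 100
}}

```text
time_s: 7.55
eef_pos: [0.4061, 0.0033, 0.0292]
orientation: [0.078, 3.14, -0.0]
wrist_force: [-0.3, 0.5, 0.8]
grip_width: 0.272
gripper_force: 0.0
```

Request:
{"op": "apply_moves", "data": {
  "rows": [
    [[0, 0, 0, 0, 0, 0, 0], [0, 0, 0, 0, 0, 0, 0], [0, 0, 0, 0, 0, 0, 0], [0, 0, 0, 0, 0, 0, 0], [0, 0, 0, 0, 0, 0, 0], [0, 0, 0, 0, 0, 0, 0]]
  ]
}}

```text
time_s: 8.15
eef_pos: [0.407, 0.0032, 0.03]
orientation: [0.078, 3.139, -0.001]
wrist_force: [-2.0, -0.3, 7.1]
grip_width: 0.094
gripper_force: 98.2
```

```bash
python3 -c "
from h import *
print(cur().round(4))
n=lambda x,y,z:[*tr(x,y),z]
h=-82.3
plan((scoop([.53,0,.09],-3),4),(scoop([.60,.16,.09],-40),8),(scoop(n(-17e-3,.10,.09),h),8))"
```

```text
[[-9.988e-01  4.970e-02  1.900e-03  4.070e-01]
 [ 4.970e-02  9.988e-01 -4.000e-04  3.200e-03]
 [-2.000e-03 -3.000e-04 -1.000e+00  3.000e-02]
 [ 0.000e+00  0.000e+00  0.000e+00  1.000e+00]]
4 x [-0.43, 0.08, -2.23, -0.0, 0.0, 0.001]
8 x [-0.2, 3.07, -0.0, 0.0, 0.0, 0.081]
8 x [2.57, 1.4, -0.0, 0.0, 0.0, 0.092]
```

Request:
{"op": "apply_moves", "data": {
  "rows": [
    [[-0.43, 0.08, -2.23, 0, 0, 0, 0], [-0.43, 0.08, -2.23, 0, 0, 0, 0], [-0.43, 0.08, -2.23, 0, 0, 0, 0], [-0.43, 0.08, -2.23, 0, 0, 0, 0]]
  ]
}}

```text
time_s: 8.55
eef_pos: [0.423, 0.0058, 0.1184]
orientation: [-0.078, -3.14, -0.0]
wrist_force: [-0.7, 0.1, -1.3]
grip_width: 0.096
gripper_force: 97.6
```

Request:
{"op": "apply_moves", "data": {
  "rows": [
    [[-0.2, 3.07, 0, 0, 0, 0.081, 0], [-0.2, 3.07, 0, 0, 0, 0.081, 0], [-0.2, 3.07, 0, 0, 0, 0.081, 0], [-0.2, 3.07, 0, 0, 0, 0.081, 0], [-0.2, 3.07, 0, 0, 0, 0.081, 0], [-0.2, 3.07, 0, 0, 0, 0.081, 0], [-0.2, 3.07, 0, 0, 0, 0.081, 0], [-0.2, 3.07, 0, 0, 0, 0.081, 0]]
  ]
}}

```text
time_s: 9.35
eef_pos: [0.5171, 0.23, 0.1173]
orientation: [-1.078, -2.95, 0.001]
wrist_force: [0.1, 0.4, -0.1]
grip_width: 0.094
gripper_force: 97.8
```

Request:
{"op": "apply_moves", "data": {
  "rows": [
    [[2.57, 1.4, 0, 0, 0, 0.092, 0], [2.57, 1.4, 0, 0, 0, 0.092, 0], [2.57, 1.4, 0, 0, 0, 0.092, 0], [2.57, 1.4, 0, 0, 0, 0.092, 0], [2.57, 1.4, 0, 0, 0, 0.092, 0], [2.57, 1.4, 0, 0, 0, 0.092, 0], [2.57, 1.4, 0, 0, 0, 0.092, 0], [2.57, 1.4, 0, 0, 0, 0.092, 0]]
  ]
}}

```text
time_s: 10.15
eef_pos: [0.5046, 0.4585, 0.1172]
orientation: [-2.068, -2.365, 0.002]
wrist_force: [0.4, 0.0, -1.0]
grip_width: 0.095
gripper_force: 97.9
```

```bash
python3 -c "
from h import *
n=lambda x,y,z:[*tr(x*1e-3,y*1e-3),z]
h=-82.3
s=snap('wrist','w3.png')
t=snap('top')
for b in [(26,23),(28,-11),(21,-56),(-17,54),(-27,22),(-16,-15),(-21,-51)]: print(b,np.array(proj(s,n(*b,.015)))*1.5625)
C=cur();S=C@np.linalg.inv(mk(GRIP,D))
for q in [(.032,.028,.0),(.032,-.028,0)]: print('nose',np.array(proj(s,(S@[*q,1])[:3]))*1.5625)
print(arm.get_state()['q'])
plan((scoop(n(-17,84,.04),h,20),5),(scoop(n(-17,70,.008),h,20),3),(scoop(n(-17,50,.005),h,2),2),(scoop(n(-17,-106,.005),h,0),5),(scoop(n(-17,-123,.024),h,-15),2),(scoop(n(-17,-118,.09),h,-15),3))"
```

```text
(26, 23) [465.34867447 585.4664613 ]
(28, -11) [466.09599372 626.72098516]
(21, -56) [452.52637297 677.3173168 ]
(-17, 54) [395.787692   545.31860304]
(-27, 22) [379.5131352  586.69293092]
(-16, -15) [397.14652797 631.36430034]
(-21, -51) [389.45990264 671.86534536]
nose [459.03874895 582.5323313 ]
nose [329.43488074 582.83904738]
[6.59777426e-01 2.83001531e-01 1.66398096e+00 8.52899757e-04
 1.19360170e+00 5.21123195e-01]
5 x [-0.76, 0.03, 0.17, -0.0, 0.07, 0.001]
3 x [-0.8, 0.01, 0.84, -0.0, -0.001, -0.0]
2 x [-0.68, -0.0, 1.57, -0.0, -0.157, -0.001]
5 x [-3.1, -0.0, 0.01, -0.0, -0.007, 0.0]
2 x [-0.61, -0.01, 0.52, 0.0, -0.13, 0.001]
3 x [-0.41, -0.0, -2.17, -0.0, -0.0, -0.0]
```

View pics/w3.png

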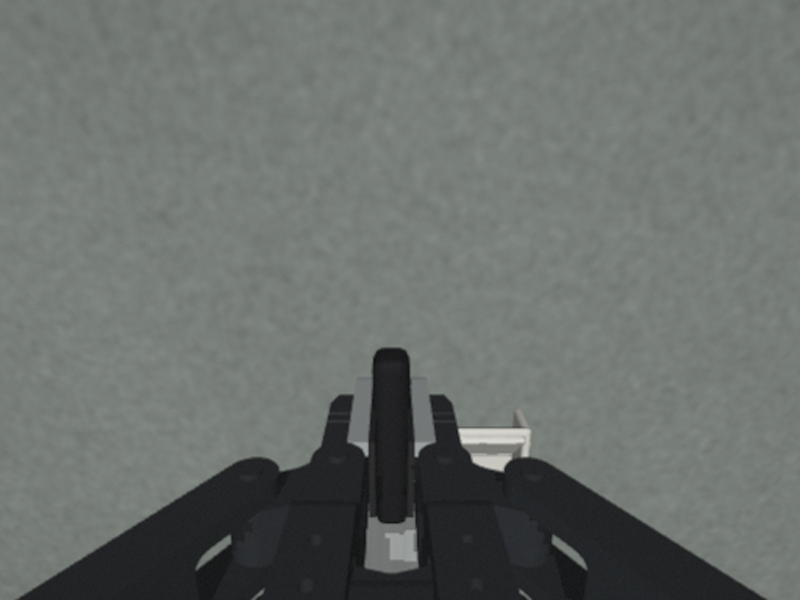

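The wrist view is mostly blocked by the gripper. The handle is centred between the pads, and the tray's far left rim shows at (525,420). I descend into the tray.

Request:
{"op": "apply_moves", "data": {
  "rows": [
    [[-0.76, 0.03, 0.17, 0, 0.07, 0, 0], [-0.76, 0.03, 0.17, 0, 0.07, 0, 0], [-0.76, 0.03, 0.17, 0, 0.07, 0, 0], [-0.76, 0.03, 0.17, 0, 0.07, 0, 0], [-0.76, 0.03, 0.17, 0, 0.07, 0, 0], [-0.8, 0, 0.84, 0, 0, 0, 0], [-0.8, 0, 0.84, 0, 0, 0, 0], [-0.8, 0, 0.84, 0, 0, 0, 0]]
  ]
}}

```text
time_s: 11.05
eef_pos: [0.5159, 0.41, 0.0759]
orientation: [-1.878, -2.156, -0.342]
wrist_force: [-0.1, 5.0, 12.6]
grip_width: 0.093
gripper_force: 100.0
```

```bash
python3 -c "
from h import *
n=lambda x,y,z:[*tr(x*1e-3,y*1e-3),z]
h=-82.3
s=snap('top');cv2.imwrite('pics/t3.png',cv2.resize(s['img'][140:230,50:200,::-1],None,fx=5,fy=5,interpolation=cv2.INTER_CUBIC))
plan((scoop(n(-17,70,.008),h,20),1),(scoop(n(-17,50,.005),h,2),3),(scoop(n(-17,-106,.005),h,0),5),(scoop(n(-17,-123,.024),h,-15),2),(scoop(n(-17,-118,.09),h,-15),3))"
```

```text
1 x [0.17, -0.09, 0.22, 0.002, -0.001, 0.004]
3 x [-0.43, -0.0, 1.06, 0.0, -0.105, -0.0]
5 x [-3.1, 0.0, 0.01, 0.0, -0.007, -0.0]
2 x [-0.61, 0.0, 0.51, 0.0, -0.131, -0.0]
3 x [-0.41, 0.0, -2.17, 0.0, 0.0, -0.0]
```

View pics/t3.png

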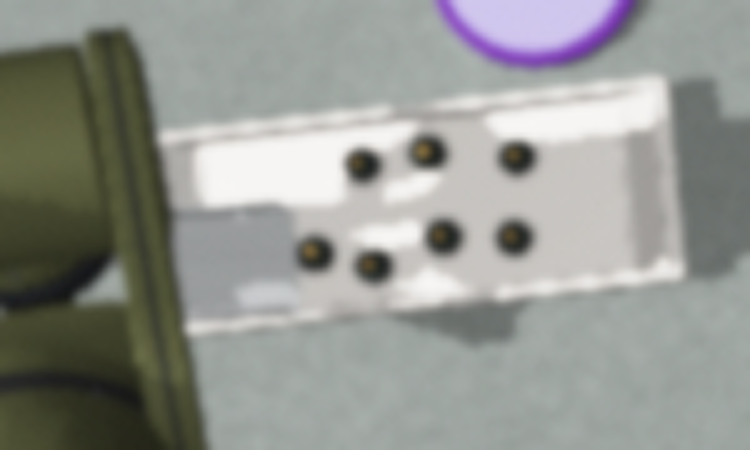

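The top view shows the pan at the left end with its nose at about (298,260), just short of the first bead at (315,253). The near row lies inside the lane. I sweep now.

Request:
{"op": "apply_moves", "data": {
  "rows": [
    [[-0.43, 0, 1.04, 0, -0.105, 0, 0], [-0.43, 0, 1.04, 0, -0.105, 0, 0], [-0.43, 0, 1.04, 0, -0.105, 0, 0], [-3.1, 0, 0, 0, -0.007, 0, 0], [-3.1, 0, 0, 0, -0.007, 0, 0], [-3.1, 0, 0, 0, -0.007, 0, 0], [-3.1, 0, 0, 0, -0.007, 0, 0], [-3.1, 0, 0, 0, -0.007, 0, 0]]
  ]
}}

```text
time_s: 11.9
eef_pos: [0.5378, 0.2553, 0.039]
orientation: [-2.064, -2.363, -0.023]
wrist_force: [-1.7, 17.7, 12.7]
grip_width: 0.095
gripper_force: 102.7
```

Request:
{"op": "apply_moves", "data": {
  "rows": [
    [[-0.61, 0, 0.51, 0, -0.13, 0, 0], [-0.61, 0, 0.51, 0, -0.13, 0, 0], [-0.2, 0, -2, 0, 0, 0, 0], [-0.2, 0, -2.2, 0, 0, 0, 0], [-0.2, 0, -2.2, 0, 0, 0, 0]]
  ]
}}

```text
time_s: 12.4
eef_pos: [0.535, 0.248, 0.0893]
orientation: [1.926, 2.214, -0.255]
wrist_force: [0.2, -0.3, -1.3]
grip_width: 0.095
gripper_force: 101.2
```

```bash
python3 -c "
from h import *
s=snap('top');a=cv2.resize(s['img'][130:240,50:220,::-1],None,fx=4.5,fy=4.5,interpolation=cv2.INTER_CUBIC)
cv2.imwrite('pics/t4.png',a)
C=cur();S=C@np.linalg.inv(mk(GRIP,D));print(S.round(3))"
```

```text
[[ 0.133  0.99  -0.041  0.549]
 [-0.957  0.139  0.253  0.171]
 [ 0.256  0.006  0.967  0.085]
 [ 0.     0.     0.     1.   ]]
```

View pics/t4.png

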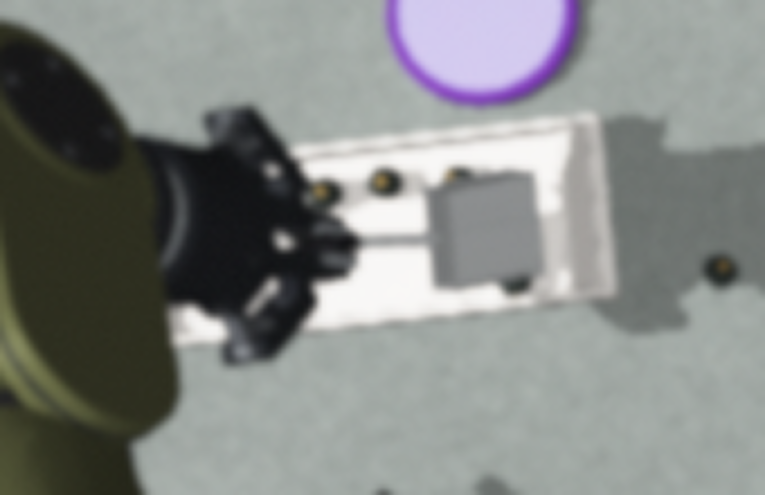

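The top view shows an empty pan, one bead out on the nightstand at (720,268), and at least one still in the tray at (517,283). Sweeping fast towards the sloped end bowls the beads away. I'll scoop slowly crosswise against the upright walls instead, so I back off for a clear view.

```bash
python3 -c "
from h import *
n=lambda x,y,z:[*tr(x*1e-3,y*1e-3),z]
plan((scoop(n(-17,-118,.11),-82.3,-10),2),(scoop(n(-60,-60,.11),-40,0),8),(scoop(n(-70,-30,.11),7.7,0),8))"
```

```text
2 x [-0.57, -0.09, -1.22, 0.003, 0.042, 0.002]
8 x [0.77, -1.28, -0.3, -0.008, 0.021, -0.092]
8 x [0.23, -0.82, 0.0, 0.0, -0.0, -0.104]
```

Request:
{"op": "apply_moves", "data": {
  "rows": [
    [[0, 0, -2.5, 0, 0.04, 0, 0], [0.77, -1.28, -0.3, -0.008, 0.024, -0.092, 0], [0.77, -1.28, -0.3, -0.008, 0.024, -0.092, 0], [0.77, -1.28, -0.3, -0.008, 0.024, -0.092, 0], [0.77, -1.28, -0.3, -0.008, 0.024, -0.092, 0], [0.77, -1.28, -0.3, -0.008, 0.024, -0.092, 0], [0.77, -1.28, -0.3, -0.008, 0.024, -0.092, 0], [0.77, -1.28, -0.3, -0.008, 0.024, -0.092, 0]]
  ]
}}

```text
time_s: 13.25
eef_pos: [0.4312, 0.2693, 0.1279]
orientation: [1.19, 2.883, -0.063]
wrist_force: [-1.2, -0.7, -1.2]
grip_width: 0.096
gripper_force: 101.2
```

Request:
{"op": "apply_moves", "data": {
  "rows": [
    [[0.77, -1.28, -0.3, -0.008, 0.024, -0.092, 0], [0.23, -0.82, 0, 0, 0, -0.104, 0], [0.23, -0.82, 0, 0, 0, -0.104, 0], [0.23, -0.82, 0, 0, 0, -0.104, 0], [0.23, -0.82, 0, 0, 0, -0.104, 0], [0.23, -0.82, 0, 0, 0, -0.104, 0], [0.23, -0.82, 0, 0, 0, -0.104, 0], [0.23, -0.82, 0, 0, 0, -0.104, 0]]
  ]
}}

```text
time_s: 14.05
eef_pos: [0.3815, 0.2193, 0.1323]
orientation: [0.058, -3.133, 0.039]
wrist_force: [0.5, -0.5, -1.0]
grip_width: 0.095
gripper_force: 101.2
```

```bash
cat >> h.py <<'E'
def beads(name='top',box=(60,360,120,260),f=None,k=4.5,quiet=0):
    s=snap(name);im=s['img'];x0,x1,y0,y1=box
    m=np.zeros(im.shape[:2],np.uint8);m[y0:y1,x0:x1]=(im[y0:y1,x0:x1].max(2)<75)
    n,l,st,c=cv2.connectedComponentsWithStats(m)
    for i in range(1,n):
        if 8<=st[i,4]<=80:
            p=ray(s,*c[i],.015)[:2];a=np.radians(TY);d=p-TR;print('px',c[i].round(1),'A',st[i,4],'tray',(1e3*np.array([d[0]*np.cos(a)+d[1]*np.sin(a),-d[0]*np.sin(a)+d[1]*np.cos(a)])).round(),'w',p.round(3))
    if f: cv2.imwrite('pics/'+f,cv2.resize(im[y0:y1,x0:x1,::-1],None,fx=k,fy=k,interpolation=cv2.INTER_CUBIC))
    return s
E
python3 -c "
from h import *
beads(box=(60,360,130,240),f='t5.png',k=2.6);print(cur().round(3))"
```

```text
px [136.5 170.6] A 10 tray [ 28. -13.] w [0.581 0.246]
px [152.4 169.6] A 13 tray [ 26. -54.] w [0.585 0.205]
px [123.3 172.7] A 9 tray [26. 21.] w [0.575 0.279]
px [148.2 180.8] A 17 tray [ -2. -41.] w [0.555 0.214]
px [162.5 188.6] A 35 tray [-26. -75.] w [0.536 0.177]
px [211.8 190.1] A 25 tray [ -44. -200.] w [0.535 0.05 ]
px [323.3 208.5] A 15 tray [-123. -477.] w [ 0.494 -0.235]
px [321.8 222.8] A 30 tray [-159. -469.] w [ 0.457 -0.231]
[[-0.999 -0.039 -0.007  0.381]
 [-0.039  0.999 -0.026  0.218]
 [ 0.008 -0.025 -1.     0.132]
 [ 0.     0.     0.     1.   ]]
```

View pics/t5.png

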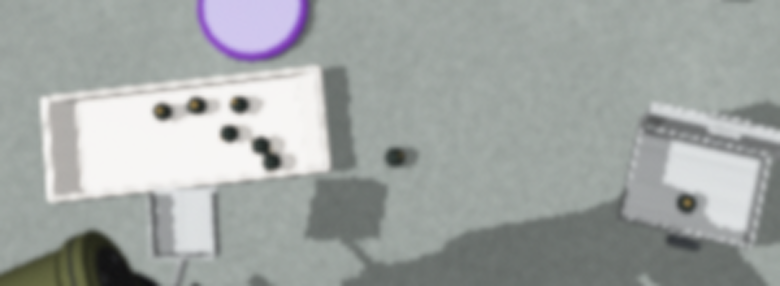

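```bash
cat >> h.py <<'E'
n=lambda x,y,z:[*tr(x*1e-3,y*1e-3),z]
def lane(y,x0=-14,h=7.7):
    plan((scoop(n(x0,y,.06),h,33),8),(scoop(n(x0,y,.007),h,33),5),(scoop(n(6,y,.006),h,22),3),(scoop(n(15,y,.0055),h,20),2),(scoop(n(24,y,.005),h,3),3),(scoop(n(45.5,y,.005),h,2),4),(scoop(n(44,y,.030),h,-20),4),(scoop(n(38,y,.1),h,-20),4))
E
python3 -c "
from h import *
lane(-22)"
```

```text
8 x [-1.04, -0.06, -0.4, 0.0, 0.071, -0.012]
5 x [-0.58, 0.0, 0.88, 0.001, -0.0, -0.001]
3 x [-0.43, 0.01, 0.38, -0.0, -0.065, 0.001]
2 x [-0.38, -0.0, 0.05, -0.0, -0.017, -0.0]
3 x [-0.06, -0.0, 1.0, -0.0, -0.099, -0.0]
4 x [-0.52, -0.0, 0.02, -0.0, -0.004, -0.0]
4 x [0.2, -0.0, 0.4, -0.0, -0.096, -0.0]
4 x [-0.46, -0.0, -1.69, -0.0, -0.0, 0.0]
```

Request:
{"op": "apply_moves", "data": {
  "rows": [
    [[-1.04, -0.06, -0.4, 0, 0.071, -0.012, 0], [-1.04, -0.06, -0.4, 0, 0.071, -0.012, 0], [-1.04, -0.06, -0.4, 0, 0.071, -0.012, 0], [-1.04, -0.06, -0.4, 0, 0.071, -0.012, 0], [-1.04, -0.06, -0.4, 0, 0.071, -0.012, 0], [-1.04, -0.06, -0.4, 0, 0.071, -0.012, 0], [-1.04, -0.06, -0.4, 0, 0.071, -0.012, 0], [-1.04, -0.06, -0.4, 0, 0.071, -0.012, 0]]
  ]
}}

```text
time_s: 14.9
eef_pos: [0.4704, 0.2217, 0.1423]
orientation: [0.157, -2.559, 0.044]
wrist_force: [0.6, -0.7, -0.7]
grip_width: 0.093
gripper_force: 101.2
```

Request:
{"op": "apply_moves", "data": {
  "rows": [
    [[-0.58, 0, 0.88, 0, 0, 0, 0], [-0.58, 0, 0.88, 0, 0, 0, 0], [-0.58, 0, 0.88, 0, 0, 0, 0], [-0.58, 0, 0.88, 0, 0, 0, 0], [-0.58, 0, 0.88, 0, 0, 0, 0]]
  ]
}}

```text
time_s: 15.4
eef_pos: [0.4692, 0.2217, 0.0897]
orientation: [0.159, -2.561, 0.042]
wrist_force: [0.9, -0.0, 0.1]
grip_width: 0.093
gripper_force: 101.3
```

```bash
python3 -c "
from h import *
def S(): return (cur()@np.linalg.inv(mk(GRIP,D))@[.032,0,0,1])[:3]
d=S()[:2]-TR;print(S().round(4),d,np.degrees(np.arcsin(-(cur()@np.linalg.inv(mk(GRIP,D)))[2,0])))
print(n(-14,-22,.007));beads(box=(60,230,130,215))"
```

```text
[0.5416 0.231  0.0074] [-0.01041134 -0.02384811] 32.999124536315946
[np.float64(0.5410739312831948), np.float64(0.23112256301041753), 0.007]
px [152.3 169.9] A 10 tray [ 25. -54.] w [0.584 0.205]
px [162.  188.8] A 47 tray [-27. -74.] w [0.535 0.178]
px [211.3 190.1] A 37 tray [ -44. -199.] w [0.535 0.052]
```

Request:
{"op": "apply_moves", "data": {
  "rows": [
    [[-0.43, 0, 0.38, 0, -0.065, 0, 0], [-0.43, 0, 0.38, 0, -0.065, 0, 0], [-0.43, 0, 0.38, 0, -0.065, 0, 0], [-0.38, 0, 0.05, 0, -0.017, 0, 0], [-0.38, 0, 0.05, 0, -0.017, 0, 0], [-0.06, 0, 1.0, 0, -0.099, 0, 0], [-0.06, 0, 1.0, 0, -0.099, 0, 0], [-0.06, 0, 1.0, 0, -0.099, 0, 0]]
  ]
}}

```text
time_s: 16.25
eef_pos: [0.4775, 0.2229, 0.0413]
orientation: [0.189, -3.09, -0.002]
wrist_force: [-0.6, -0.5, 0.5]
grip_width: 0.096
gripper_force: 101.3
```

Request:
{"op": "apply_moves", "data": {
  "rows": [
    [[-0.52, 0, 0.02, 0, -0.004, 0, 0], [-0.52, 0, 0.02, 0, -0.004, 0, 0], [-0.52, 0, 0.02, 0, -0.004, 0, 0], [-0.52, 0, 0.02, 0, -0.004, 0, 0], [0, 0, 0, 0, 0, 0, 0]]
  ]
}}

```text
time_s: 16.75
eef_pos: [0.5, 0.2258, 0.0409]
orientation: [0.19, -3.105, -0.004]
wrist_force: [-0.6, -0.8, 5.0]
grip_width: 0.093
gripper_force: 102.3
```

```bash
python3 -c "
from h import *
S=cur()@np.linalg.inv(mk(GRIP,D));print((S@[.032,0,0,1])[:3],n(45.5,-22,.005),np.degrees(np.arcsin(-S[2,0])))
beads(box=(60,230,130,215),f='t6.png')"
```

```text
[0.60429122 0.23875453 0.00838806] [np.float64(0.6000374316662275), np.float64(0.23909474104280592), 0.005] 1.7702540614340316
px [152.5 168.6] A 17 tray [ 28. -54.] w [0.587 0.205]
px [162.5 189.1] A 38 tray [-28. -75.] w [0.535 0.177]
px [211.2 190.2] A 38 tray [ -44. -199.] w [0.535 0.052]
px [111.8 207. ] A 10 tray [-59.  57.] w [0.486 0.304]
```

Request:
{"op": "apply_moves", "data": {
  "rows": [
    [[0.2, 0, 0.4, 0, -0.096, 0, 0], [0.2, 0, 0.4, 0, -0.096, 0, 0], [0.2, 0, 0.4, 0, -0.096, 0, 0], [0.2, 0, 0.4, 0, -0.096, 0, 0], [0, 0, -0.8, 0, 0, 0, 0], [-0.3, 0, -1.7, 0, 0, 0, 0], [-0.3, 0, -1.7, 0, 0, 0, 0], [-0.3, 0, -1.7, 0, 0, 0, 0]]
  ]
}}

```text
time_s: 17.6
eef_pos: [0.4803, 0.2231, 0.083]
orientation: [-0.169, 2.789, 0.036]
wrist_force: [-0.1, 0.3, -0.4]
grip_width: 0.09
gripper_force: 101.1
```

Request:
{"op": "apply_moves", "data": {
  "rows": [
    [[0, 0, 0, 0, 0, 0, 0], [0, 0, 0, 0, 0, 0, 0]]
  ]
}}

```text
time_s: 17.8
eef_pos: [0.4804, 0.2231, 0.0821]
orientation: [-0.169, 2.787, 0.036]
wrist_force: [-0.7, 0.1, -1.9]
grip_width: 0.093
gripper_force: 101.2
```

```bash
python3 -c "
from h import *
S=cur()@np.linalg.inv(mk(GRIP,D));print((S@[.032,0,0,1])[:3],np.degrees(np.arcsin(-S[2,0])))
beads(box=(60,230,130,215),f='t7.png')"
```

```text
[0.58924781 0.2364501  0.09096804] -20.054928762455454
px [152.5 168.9] A 17 tray [ 27. -54.] w [0.586 0.205]
px [147.3 174.5] A 19 tray [ 14. -40.] w [0.571 0.217]
px [162.1 188.4] A 36 tray [-26. -74.] w [0.536 0.178]
px [211.9 190.1] A 24 tray [ -44. -201.] w [0.535 0.05 ]
```

View pics/t7.png

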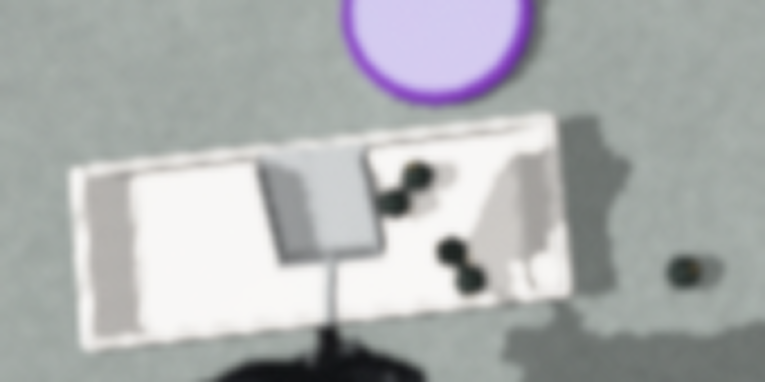

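The pan is still empty, with beads at crop (395,203), (418,178), (452,250) and (470,280). I need to check the real tilt of the scoop in the grip, so I'll make a montage from the scene camera with the predicted pan outline drawn on it.

```bash
cat > mont.py <<'E'
from h import *
import sys
def scoopdraw(s,k,x0,y0,im):
    S=cur()@np.linalg.inv(mk(GRIP,D))
    for q in [(.032,.028,0),(.032,-.028,0),(-.028,.028,0),(-.028,-.028,0),(-.1,0,.048),(-.048,0,.048),(-.028,.028,.02),(-.028,-.028,.02)]:
        u,v=proj(s,(S@[*q,1])[:3]);cv2.circle(im,(int((u-x0)*k),int((v-y0)*k)),2,(0,0,255),-1)
s=snap('scene');C=cur()@np.linalg.inv(mk(GRIP,D));u,v=map(int,proj(s,C[:3,3]))
x0,y0=max(0,u-66),max(0,v-50);a=cv2.resize(s['img'][y0:y0+100,x0:x0+133,::-1],(798,600),interpolation=cv2.INTER_CUBIC);scoopdraw(s,6,x0,y0,a)
cv2.imwrite('pics/'+sys.argv[1],a)
E
python3 mont.py m1.png
```

```text
(no output)
```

View pics/m1.png

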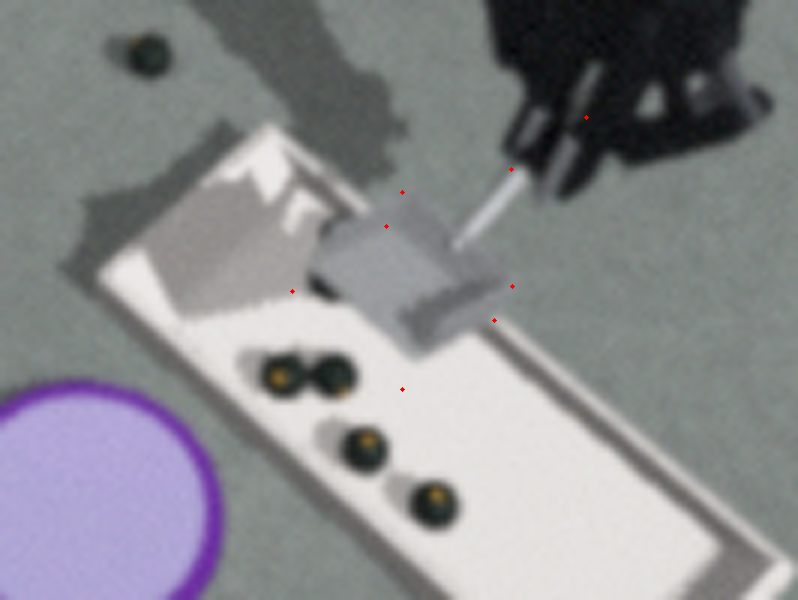

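The montage shows the real pan's nose edge running from about (313,268) to (415,358), against a predicted (293,292)–(403,389). The back corners match the prediction. So the scoop has slipped nose-up in the grip, and I'll fit by how much.

Run:
```python
from h import *
from scipy.optimize import least_squares
s=snap('scene');C0=cur()@np.linalg.inv(mk(GRIP,D));u,v=map(int,proj(s,C0[:3,3]));x0,y0=max(0,u-66),max(0,v-50)
obs={(.032,0,0):(364,313),(.032,-.028,0):(313,268),(.032,.028,0):(415,358),(-.028,.028,.02):(510,283),(-.028,-.028,.02):(400,194),(-.028,0,.02):(458,245)}
def scoopT(p):
    # scoop pose when held: rotate by d (nose-up) about grip point, slide dx along handle
    Rm=R.from_euler('Y',p[0]).as_matrix(); g=np.array([-.074,0,.048])
    return C0@mk(g+[p[1],0,p[2]],Rm)@mk(-g,np.eye(3))
def res(p):
    r=[]
    for q,o in obs.items():
        a=proj(s,(scoopT(p)@[*q,1])[:3]);r+=[((a[0]-x0)*6-o[0])/6,((a[1]-y0)*6-o[1])/6]
    return np.array(r+[p[1]/.004,p[2]/.002])
o=least_squares(res,[0,0,0]);print(o.x,np.degrees(o.x[0]),res(o.x).round(1))
```

```text
[-0.20024033 -0.00203096 -0.00322323] -11.472925885251554 [-1.7  0.2 -2.4 -0.5 -0.7  1.   0.8 -0.8  0.8 -1.6  0.2 -2.4 -0.5 -1.6]
```

```bash
cat >> h.py <<'E'
P=[-.200,-.002,-.003]
def held(nose,psi,th=0,p=None):
    p=P if p is None else p; g=np.array([-.074,0,.048])
    M=mk(g+[p[1],0,p[2]],R.from_euler('Y',p[0]).as_matrix())@mk(-g,np.eye(3))
    Rs=R.from_euler('ZY',[psi,th],degrees=True).as_matrix();S=mk(np.array(nose)-Rs@[.032,0,0],Rs)
    return S@np.linalg.inv(M)@mk(GRIP,D)
E
python3 -c "
from h import *
plan((held([.56,.2,.12],5,-10),5),(held([.53,-.05,.08],0,0),8),(held([.53,-.05,.003],0,0),6))"
```

```text
5 x [0.44, -0.57, -1.18, 0.002, 0.074, 0.007]
8 x [0.45, -2.99, 0.31, -0.001, 0.022, 0.011]
6 x [-0.26, 0.0, 1.25, -0.0, 0.0, -0.0]
```

Request:
{"op": "apply_moves", "data": {
  "rows": [
    [[0.44, -0.57, -1.18, 0.002, 0.074, 0.007, 0], [0.44, -0.57, -1.18, 0.002, 0.074, 0.007, 0], [0.44, -0.57, -1.18, 0.002, 0.074, 0.007, 0], [0.44, -0.57, -1.18, 0.002, 0.074, 0.007, 0], [0.44, -0.57, -1.18, 0.002, 0.074, 0.007, 0]]
  ]
}}

```text
time_s: 18.45
eef_pos: [0.4489, 0.1904, 0.1337]
orientation: [0.134, -3.113, 0.002]
wrist_force: [-0.4, 0.9, -0.6]
grip_width: 0.094
gripper_force: 101.2
```

Request:
{"op": "apply_moves", "data": {
  "rows": [
    [[0.45, -2.99, 0.31, 0, 0.022, 0.011, 0], [0.45, -2.99, 0.31, 0, 0.022, 0.011, 0], [0.45, -2.99, 0.31, 0, 0.022, 0.011, 0], [0.45, -2.99, 0.31, 0, 0.022, 0.011, 0], [0.45, -2.99, 0.31, 0, 0.022, 0.011, 0], [0.45, -2.99, 0.31, 0, 0.022, 0.011, 0], [0.45, -2.99, 0.31, 0, 0.022, 0.011, 0], [0.45, -2.99, 0.31, 0, 0.022, 0.011, 0]]
  ]
}}

```text
time_s: 19.25
eef_pos: [0.4223, -0.0511, 0.1127]
orientation: [-0.003, -2.943, 0.013]
wrist_force: [0.1, -0.6, -0.7]
grip_width: 0.093
gripper_force: 101.2
```

Request:
{"op": "apply_moves", "data": {
  "rows": [
    [[-0.26, 0, 1.25, 0, 0, 0, 0], [-0.26, 0, 1.25, 0, 0, 0, 0], [-0.26, 0, 1.25, 0, 0, 0, 0], [-0.26, 0, 1.25, 0, 0, 0, 0], [-0.26, 0, 1.25, 0, 0, 0, 0], [-0.26, 0, 1.25, 0, 0, 0, 0], [0, 0, 0, 0, 0, 0, 0]]
  ]
}}

```text
time_s: 19.95
eef_pos: [0.4219, -0.05, 0.0349]
orientation: [-0.002, -2.941, 0.013]
wrist_force: [-0.9, 0.4, -0.7]
grip_width: 0.096
gripper_force: 101.2
```

```bash
python3 -c "
from h import *
S=cur()@np.linalg.inv(mk(GRIP,D));print((S@[.032,0,0,1])[:3],np.degrees(np.arcsin(-S[2,0])),S[:3,:3]@[-.074,0,.048]+S[:3,3])
beads(box=(60,260,130,215))"
```

```text
[ 0.51997576 -0.05047882 -0.01487944] 11.47393850001489 [ 0.42564311 -0.04986085  0.05324521]
px [152.5 168.9] A 17 tray [ 27. -54.] w [0.586 0.205]
px [136.5 170.6] A 10 tray [ 28. -13.] w [0.581 0.246]
px [123.3 172.7] A 9 tray [26. 21.] w [0.575 0.279]
px [147.7 174.4] A 16 tray [ 14. -41.] w [0.572 0.216]
px [162.5 188.6] A 35 tray [-26. -75.] w [0.536 0.177]
px [212.2 190.1] A 26 tray [ -45. -201.] w [0.535 0.05 ]
px [215.  207.5] A 18 tray [ -90. -204.] w [0.49  0.041]
```

Request:
{"op": "apply_moves", "data": {
  "rows": [
    [[0, 0, 0.2, 0, 0, 0, 0], [0, 0, 0, 0, 0, 0, 0.4], [0, 0, 0, 0, 0, 0, 0.4], [0, 0, 0, 0, 0, 0, 0.4], [0, 0, -2, 0, 0, 0, 0.4], [0, 0, -3, 0, 0, 0, 0.4], [0, 0, -3, 0, 0, 0, 0.4]]
  ]
}}

```text
time_s: 20.7
eef_pos: [0.4386, -0.0499, 0.1145]
orientation: [-0.003, -2.945, 0.014]
wrist_force: [0.5, 0.4, -0.6]
grip_width: 0.398
gripper_force: 0.0
```

```bash
python3 -c "
from h import *
plan((tool([.535,.05,.1],0),6),(tool([.535,.05,.004],0),5),(tool([.535,.05,.1],0),3),(tool([.498,-.239,.1],-11),8),(tool([.498,-.239,.05],-11),3))"
```

```text
6 x [-1.62, 1.67, 0.05, -0.002, -0.033, -0.0]
5 x [-0.0, -0.0, 1.92, 0.0, 0.0, -0.0]
3 x [-0.0, -0.0, -3.2, 0.001, 0.0, -0.001]
8 x [0.16, -3.65, 0.0, -0.0, 0.0, 0.024]
3 x [-0.0, 0.01, 1.67, -0.0, 0.0, 0.0]
```

Request:
{"op": "apply_moves", "data": {
  "rows": [
    [[-1.62, 1.67, 0.05, 0, -0.033, 0, 0.5], [-1.62, 1.67, 0.05, 0, -0.033, 0, 0.5], [-1.62, 1.67, 0.05, 0, -0.033, 0, 0.5], [-1.62, 1.67, 0.05, 0, -0.033, 0, 0.5], [-1.62, 1.67, 0.05, 0, -0.033, 0, 0.5], [-1.62, 1.67, 0.05, 0, -0.033, 0, 0.5]]
  ],
  "squeeze": 25
}}

```text
time_s: 21.3
eef_pos: [0.5357, 0.0507, 0.0991]
orientation: [0.002, 3.138, -0.015]
wrist_force: [0.1, 0.1, -0.0]
grip_width: 0.501
gripper_force: 0.0
```

```bash
python3 -c "
from h import *
s=snap('wrist');im=s['img'];u,v=proj(s,[.535,.05,.01]);u,v=int(u),int(v)
m=(im[v-25:v+25,u-25:u+25].max(2)<60);ys,xs=np.nonzero(m);print(m.sum(),xs.std(),ys.std(),ray(s,u-25+xs.mean(),v-25+ys.mean(),.01))
t=snap('top');im=t['img']
for y in range(225,262,4):
  r=np.nonzero(im[y,225:262].max(1)<55)[0]
  if len(r): print(y,225+r, ray(t,225+r.mean(),y,.0545).round(4))
print(proj(t,[.4256,-.05,.0545]))
"
```

```text
449 6.362079781528365 6.65869749203365 [0.53659067 0.05134344 0.01      ]
229 [251] [ 0.4372 -0.0526  0.0545]
233 [251] [ 0.4275 -0.0529  0.0545]
237 [250 251] [ 0.4178 -0.0519  0.0545]
241 [250 251] [ 0.4081 -0.0521  0.0545]
(np.float64(249.80612581699597), np.float64(233.7708164030919))
```

Request:
{"op": "apply_moves", "data": {
  "rows": [
    [[0, 0.05, 1.9, 0, 0, 0, 0.5], [0, 0, 1.9, 0, 0, 0, 0.5], [0, 0, 1.9, 0, 0, 0, 0.5], [0, 0, 1.9, 0, 0, 0, 0.5], [0, 0, 1.9, 0, 0, 0, 0.5], [0, 0, 0, 0, 0, 0, 0], [0, 0, 0, 0, 0, 0, 0], [0, 0, 0, 0, 0, 0, 0]]
  ]
}}

```text
time_s: 22.2
eef_pos: [0.5361, 0.0493, 0.0051]
orientation: [0.002, 3.138, -0.015]
wrist_force: [1.1, 0.3, -0.0]
grip_width: 0.209
gripper_force: 24.4
```

Request:
{"op": "apply_moves", "data": {
  "rows": [
    [[0, 0, 0, 0, 0, 0, 0], [0, 0, 0, 0, 0, 0, 0], [0, 0, 0, 0, 0, 0, 0], [0, 0, -3.2, 0, 0, 0, 0], [0, 0, -3.2, 0, 0, 0, 0], [0, 0, -3.2, 0, 0, 0, 0]]
  ]
}}

```text
time_s: 22.8
eef_pos: [0.5346, 0.0506, 0.1007]
orientation: [0.001, 3.14, -0.015]
wrist_force: [0.1, -1.1, -0.5]
grip_width: 0.212
gripper_force: 24.5
```

Request:
{"op": "apply_moves", "data": {
  "rows": [
    [[0.16, -3.65, 0, 0, 0, 0.024, 0], [0.16, -3.65, 0, 0, 0, 0.024, 0], [0.16, -3.65, 0, 0, 0, 0.024, 0], [0.16, -3.65, 0, 0, 0, 0.024, 0], [0.16, -3.65, 0, 0, 0, 0.024, 0], [0.16, -3.65, 0, 0, 0, 0.024, 0], [0.16, -3.65, 0, 0, 0, 0.024, 0], [0.16, -3.65, 0, 0, 0, 0.024, 0]]
  ]
}}

```text
time_s: 23.6
eef_pos: [0.4972, -0.2403, 0.1027]
orientation: [0.304, 3.123, -0.015]
wrist_force: [0.0, -0.1, -0.3]
grip_width: 0.212
gripper_force: 24.5
```

Request:
{"op": "apply_moves", "data": {
  "rows": [
    [[0, 0, 1.67, 0, 0, 0, 0], [0, 0, 1.67, 0, 0, 0, 0], [0, 0, 1.67, 0, 0, 0, 0], [0, 0, 0, 0, 0, 0, 0.45], [0, 0, 0, 0, 0, 0, 0.45], [0, 0, -2.5, 0, 0, 0, 0.45], [0, 0, -2.5, 0, 0, 0, 0.45], [0, 0, -2.5, 0, 0, 0, 0.45]]
  ]
}}

```text
time_s: 24.4
eef_pos: [0.4981, -0.2388, 0.1298]
orientation: [0.302, 3.122, -0.016]
wrist_force: [1.4, -0.6, -0.6]
grip_width: 0.451
gripper_force: 0.0
```

```bash
python3 -c "
from h import *
beads(box=(200,380,160,240))
plan((tool([.4245,-.0515,.11],0),8),(tool([.4245,-.0515,.0295],0),5))"
```

```text
px [334.8 167.4] A 31 tray [ -21. -520.] w [ 0.6   -0.264]
px [313.8 190. ] A 10 tray [ -73. -459.] w [ 0.541 -0.21 ]
px [250.6 231.5] A 33 tray [-160. -287.] w [ 0.432 -0.051]
px [313.4 234.6] A 38 tray [-186. -444.] w [ 0.427 -0.21 ]
8 x [1.21, 2.25, 0.29, -0.002, 0.002, -0.024]
5 x [-0.01, -0.01, 1.61, 0.001, -0.001, -0.0]
```

Request:
{"op": "apply_moves", "data": {
  "rows": [
    [[1.21, 2.25, 0.29, 0, 0.002, -0.024, 0.45], [1.21, 2.25, 0.29, 0, 0.002, -0.024, 0.45], [1.21, 2.25, 0.29, 0, 0.002, -0.024, 0.45], [1.21, 2.25, 0.29, 0, 0.002, -0.024, 0.45], [1.21, 2.25, 0.29, 0, 0.002, -0.024, 0.45], [1.21, 2.25, 0.29, 0, 0.002, -0.024, 0.45], [1.21, 2.25, 0.29, 0, 0.002, -0.024, 0.45], [1.21, 2.25, 0.29, 0, 0.002, -0.024, 0.45]]
  ],
  "squeeze": 120
}}

```text
time_s: 25.25
eef_pos: [0.4211, -0.0488, 0.1041]
orientation: [0.0, -3.13, 0.014]
wrist_force: [0.5, -0.3, -0.4]
grip_width: 0.453
gripper_force: 0.0
```

```bash
python3 -c "
from h import *
s=snap('wrist');im=s['img'];u,v=proj(s,[.4245,-.05,.0545]);print(u,v);u,v=int(u),int(v)
m=np.zeros(im.shape[:2],np.uint8);m[v-90:v+60,u-45:u+45]=im[v-90:v+60,u-45:u+45].max(2)<60
N,l,st,c=cv2.connectedComponentsWithStats(m)
for i in range(1,N):
  if st[i,4]>60:
    x,y,w,h,a=st[i];print(st[i]);print(ray(s,*c[i],.0545).round(4),ray(s,x+w/2,y,.0545).round(4),ray(s,x+w/2,y+h,.0545).round(4),)
S=cur();print(S.round(3))
"
```

```text
250.68215921484503 225.10534863670196
[ 239  185   16   76 1064]
[ 0.4228 -0.0526  0.0545] [ 0.3979 -0.0523  0.0545] [ 0.4502 -0.0524  0.0545]
[205 244   7  41 236]
[ 0.4532 -0.0788  0.0545] [ 0.4379 -0.0775  0.0545] [ 0.4687 -0.0787  0.0545]
[290 244   5  41 187]
[ 0.4531 -0.0224  0.0545] [ 0.4377 -0.0228  0.0545] [ 0.4683 -0.0216  0.0545]
[[-1.    -0.002 -0.014  0.419]
 [-0.002  1.    -0.006 -0.046]
 [ 0.015 -0.006 -1.     0.103]
 [ 0.     0.     0.     1.   ]]
```

```bash
python3 -c "
from h import *
plan((tool([.424,-.0525,.0293],0),5))"
```

```text
5 x [-0.11, -0.12, 1.47, -0.001, -0.003, 0.0]
```

Request:
{"op": "apply_moves", "data": {
  "rows": [
    [[-0.11, -0.1, 1.47, 0, -0.003, 0, 0.45], [-0.11, -0.1, 1.47, 0, -0.003, 0, 0.45], [-0.11, -0.1, 1.47, 0, -0.003, 0, 0.45], [-0.11, -0.1, 1.47, 0, -0.003, 0, 0.45], [-0.11, -0.1, 1.47, 0, -0.003, 0, 0.45], [0, 0, 0, 0, 0, 0, 0], [0, 0, 0, 0, 0, 0, 0], [0, 0, 0, 0, 0, 0, 0]]
  ]
}}

```text
time_s: 26.1
eef_pos: [0.4266, -0.0555, 0.0307]
orientation: [0.001, 3.138, -0.014]
wrist_force: [0.1, -0.5, -0.5]
grip_width: 0.091
gripper_force: 116.9
```

Request:
{"op": "apply_moves", "data": {
  "rows": [
    [[0, 0, 0, 0, 0, 0, 0], [0, 0, 0, 0, 0, 0, 0], [0, 0, 0, 0, 0, 0, 0], [0, 0, 0, 0, 0, 0, 0]]
  ]
}}

```text
time_s: 26.5
eef_pos: [0.4262, -0.0555, 0.0301]
orientation: [0.001, 3.139, -0.014]
wrist_force: [-1.8, -0.7, 3.8]
grip_width: 0.092
gripper_force: 117.7
```

```bash
python3 -c "
from h import *
C=cur();print(C.round(4));
# scoop flat, handle centre x .424: grip vector in scoop frame and pitch of the tool
print('pitch',np.degrees(np.arcsin(-(C[:3,:3]@D)[2,0])))
beads(box=(60,230,130,215))"
```

```text
[[-1.000e+00  9.000e-04  2.100e-03  4.262e-01]
 [ 9.000e-04  1.000e+00 -8.600e-03 -5.550e-02]
 [-2.100e-03 -8.600e-03 -1.000e+00  3.010e-02]
 [ 0.000e+00  0.000e+00  0.000e+00  1.000e+00]]
pitch -0.12049411602770753
px [152.8 169. ] A 20 tray [ 27. -55.] w [0.586 0.204]
px [136.5 170.6] A 10 tray [ 28. -13.] w [0.581 0.246]
px [123.3 172.7] A 9 tray [26. 21.] w [0.575 0.279]
px [147.7 174.4] A 16 tray [ 14. -41.] w [0.572 0.216]
px [162.5 188.6] A 35 tray [-26. -75.] w [0.536 0.177]
px [227.3 209.1] A 32 tray [ -97. -235.] w [0.487 0.009]
```

```bash
cat >> h.py <<'E'
GRIP=np.array([-.072,0,.0301])
def sc(nose,psi,th=0): return scoop(nose,psi,th,GRIP)
def where():
    S=cur()@np.linalg.inv(mk(GRIP,D));q=(S@[.032,0,0,1])[:3];a=np.radians(TY);d=q[:2]-TR
    print('nose tray',(1e3*np.array([d[0]*np.cos(a)+d[1]*np.sin(a),-d[0]*np.sin(a)+d[1]*np.cos(a)])).round(1),'z',q[2].round(4),'pitch',np.degrees(np.arcsin(-S[2,0])).round(1))
E
python3 -c "
from h import *
y=4;h=7.7
plan((sc([.53,-.03,.10],0),4),(sc(n(-40,y,.09),h,12),8),(sc(n(2,y,.05),h,27),6),(sc(n(2,y,.008),h,27),4))"
```

```text
4 x [0.0, 0.63, -2.5, -0.002, 0.001, -0.0]
8 x [-0.07, 3.38, -0.16, 0.002, 0.026, -0.017]
6 x [-1.02, 0.0, -0.04, -0.0, 0.043, 0.0]
4 x [-0.48, 0.0, 0.94, -0.001, 0.001, 0.0]
```

Request:
{"op": "apply_moves", "data": {
  "rows": [
    [[0, 0.63, -2.5, 0, 0, 0, 0], [0, 0.63, -2.5, 0, 0, 0, 0], [0, 0.63, -2.5, 0, 0, 0, 0], [0, 0.63, -2.5, 0, 0, 0, 0]]
  ]
}}

```text
time_s: 26.95
eef_pos: [0.425, -0.0288, 0.1294]
orientation: [-0.001, -3.141, 0.012]
wrist_force: [0.6, -0.3, -1.3]
grip_width: 0.087
gripper_force: 117.2
```

Request:
{"op": "apply_moves", "data": {
  "rows": [
    [[-0.07, 3.38, -0.16, 0.002, 0.026, -0.017, 0], [-0.07, 3.38, -0.16, 0.002, 0.026, -0.017, 0], [-0.07, 3.38, -0.16, 0.002, 0.026, -0.017, 0], [-0.07, 3.38, -0.16, 0.002, 0.026, -0.017, 0], [-0.07, 3.38, -0.16, 0.002, 0.026, -0.017, 0], [-0.07, 3.38, -0.16, 0.002, 0.026, -0.017, 0], [-0.07, 3.38, -0.16, 0.002, 0.026, -0.017, 0], [-0.07, 3.38, -0.16, 0.002, 0.026, -0.017, 0]]
  ]
}}

```text
time_s: 27.75
eef_pos: [0.4157, 0.2424, 0.1377]
orientation: [0.199, -2.925, 0.036]
wrist_force: [1.3, -0.6, -1.8]
grip_width: 0.089
gripper_force: 117.3
```

Request:
{"op": "apply_moves", "data": {
  "rows": [
    [[-1.02, 0, -0.04, 0, 0.043, 0, 0], [-1.02, 0, -0.04, 0, 0.043, 0, 0], [-1.02, 0, -0.04, 0, 0.043, 0, 0], [-1.02, 0, -0.04, 0, 0.043, 0, 0], [-1.02, 0, -0.04, 0, 0.043, 0, 0], [-1.02, 0, -0.04, 0, 0.043, 0, 0]]
  ]
}}

```text
time_s: 28.35
eef_pos: [0.4748, 0.2489, 0.1208]
orientation: [0.178, -2.668, 0.056]
wrist_force: [0.7, -0.1, -1.3]
grip_width: 0.087
gripper_force: 117.4
```

```bash
python3 -c "
from h import *
y=4;h=7.7
where();beads(box=(60,190,130,215))
plan((sc(n(2,y,.009),h,27),4),(sc(n(14,y,.007),h,18),2),(sc(n(22,y,.0055),h,3),3),(sc(n(45.5,y,.0052),h,2),5),(sc(n(44,y,.028),h,-22),5),(sc(n(40,y,.1),h,-22),4))"
```

```text
nose tray [1.8 3.9] z 0.0469 pitch 26.9
px [152.4 168.9] A 15 tray [ 27. -54.] w [0.586 0.205]
px [123.2 172.9] A 8 tray [26. 21.] w [0.574 0.279]
px [147.7 174.5] A 14 tray [ 14. -41.] w [0.572 0.216]
px [162.  188.8] A 47 tray [-27. -74.] w [0.535 0.178]
4 x [-0.39, 0.0, 0.82, -0.002, 0.0, -0.001]
2 x [-0.39, 0.01, 0.66, -0.001, -0.078, 0.0]
3 x [-0.05, -0.0, 0.91, 0.0, -0.087, -0.0]
5 x [-0.46, -0.0, 0.02, 0.0, -0.004, -0.0]
5 x [0.19, -0.0, 0.42, 0.0, -0.083, -0.0]
4 x [-0.58, -0.0, -1.7, 0.0, -0.0, -0.0]
```

Request:
{"op": "apply_moves", "data": {
  "rows": [
    [[-0.39, 0, 0.82, 0, 0, 0, 0], [-0.39, 0, 0.82, 0, 0, 0, 0], [-0.39, 0, 0.82, 0, 0, 0, 0], [-0.39, 0, 0.82, 0, 0, 0, 0]]
  ]
}}

```text
time_s: 28.8
eef_pos: [0.4731, 0.2482, 0.0845]
orientation: [0.179, -2.67, 0.057]
wrist_force: [-0.3, 0.0, -0.3]
grip_width: 0.088
gripper_force: 117.3
```

Request:
{"op": "apply_moves", "data": {
  "rows": [
    [[-0.39, 0, 0.66, 0, -0.078, 0, 0], [-0.39, 0, 0.66, 0, -0.078, 0, 0], [-0.05, 0, 0.91, 0, -0.087, 0, 0], [-0.05, 0, 0.91, 0, -0.087, 0, 0], [-0.05, 0, 0.91, 0, -0.087, 0, 0]]
  ]
}}

```text
time_s: 29.3
eef_pos: [0.4706, 0.2475, 0.0429]
orientation: [0.21, -3.089, 0.02]
wrist_force: [0.1, 0.2, -1.7]
grip_width: 0.088
gripper_force: 117.3
```

```bash
python3 -c "
from h import *
y=4;h=7.7
where();print(arm.get_state()['wrist_force']);beads(box=(60,190,130,205))
plan((sc(n(45.5,y,.0052),h,2),5),(sc(n(44,y,.028),h,-22),5),(sc(n(40,y,.1),h,-22),4))"
```

```text
nose tray [20.9  3.5] z 0.0081 pitch 2.6
[ 0.06947869  0.15336853 -1.69612001]
px [152.5 168.9] A 17 tray [ 27. -54.] w [0.586 0.205]
px [136.1 170.6] A 9 tray [ 28. -12.] w [0.581 0.247]
px [122.8 172.3] A 12 tray [27. 22.] w [0.576 0.281]
px [147.7 174.7] A 18 tray [ 14. -41.] w [0.571 0.216]
px [162.4 188.6] A 34 tray [-26. -75.] w [0.536 0.177]
px [141.6 203.2] A 16 tray [-58. -19.] w [0.497 0.228]
5 x [-0.55, 0.01, 0.02, -0.002, -0.003, 0.0]
5 x [0.19, 0.0, 0.42, -0.0, -0.083, 0.0]
4 x [-0.58, 0.0, -1.71, 0.0, -0.0, 0.0]
```

Request:
{"op": "apply_moves", "data": {
  "rows": [
    [[0, 0, 0.2, 0, 0, 0, 0], [-0.3, 0, 0.02, 0, -0.003, 0, 0], [-0.5, 0, 0.02, 0, -0.003, 0, 0], [-0.5, 0, 0.02, 0, -0.003, 0, 0], [-0.5, 0, 0.02, 0, -0.003, 0, 0], [-0.4, 0, 0.02, 0, -0.003, 0, 0], [-0.3, 0, 0.02, 0, 0, 0, 0], [0, 0, 0, 0, 0, 0, 0]]
  ]
}}

```text
time_s: 30.15
eef_pos: [0.4964, 0.2509, 0.0392]
orientation: [0.21, -3.101, 0.019]
wrist_force: [0.4, -0.2, 0.1]
grip_width: 0.092
gripper_force: 117.4
```

```bash
python3 -c "
from h import *
where();print(arm.get_state()['wrist_force']);beads(box=(60,190,130,205))"
```

```text
nose tray [47.3  3.4] z 0.0056 pitch 1.9
[ 0.38933572 -0.17736931  0.09591879]
px [135.3 165.9] A 14 tray [ 40. -11.] w [0.593 0.249]
px [124.3 168.5] A 15 tray [36. 18.] w [0.586 0.277]
px [149.7 172. ] A 38 tray [ 20. -47.] w [0.578 0.211]
px [162.5 189.2] A 39 tray [-28. -75.] w [0.534 0.177]
px [ 85.5 203.3] A 59 tray [-42. 123.] w [0.494 0.371]
```

Request:
{"op": "apply_moves", "data": {
  "rows": [
    [[0.19, 0, 0.42, 0, -0.083, 0, 0], [0.19, 0, 0.42, 0, -0.083, 0, 0], [0.19, 0, 0.42, 0, -0.083, 0, 0], [0.19, 0, 0.42, 0, -0.083, 0, 0], [0.19, 0, 0.42, 0, -0.083, 0, 0], [0, 0, 0, 0, 0, 0, 0], [-0.58, 0, -1.7, 0, 0, 0, 0], [-0.58, 0, -1.7, 0, 0, 0, 0]]
  ]
}}

```text
time_s: 31.0
eef_pos: [0.4867, 0.2496, 0.0531]
orientation: [-0.19, 2.758, 0.021]
wrist_force: [0.6, -0.6, -0.1]
grip_width: 0.094
gripper_force: 117.3
```

Request:
{"op": "apply_moves", "data": {
  "rows": [
    [[-0.58, 0, -1.7, 0, 0, 0, 0], [-0.58, 0, -1.7, 0, 0, 0, 0], [0, 0, -1, 0, 0, 0, 0], [0, 0, 0, 0, 0, 0, 0]]
  ]
}}

```text
time_s: 31.4
eef_pos: [0.4826, 0.25, 0.1002]
orientation: [-0.19, 2.753, 0.024]
wrist_force: [0.6, -0.3, -1.8]
grip_width: 0.086
gripper_force: 117.3
```

```bash
python3 -c "
from h import *
where();beads(box=(60,190,130,205),f='t8.png')"
```

```text
nose tray [38.3  4.8] z 0.1111 pitch -21.9
px [150.2 171.3] A 38 tray [ 22. -48.] w [0.58 0.21]
px [112.8 182.3] A 39 tray [ 4. 50.] w [0.549 0.305]
px [124.1 181.2] A 34 tray [ 4. 21.] w [0.553 0.276]
px [162.2 188.4] A 43 tray [-26. -75.] w [0.537 0.177]
px [118.9 202.5] A 15 tray [-49.  39.] w [0.498 0.286]
```

```bash
cat >> h.py <<'E'
a_=np.radians(-11.4);tn=lambda x,y,z:[.508+(x*np.cos(a_)-y*np.sin(a_))*1e-3,-.241+(x*np.sin(a_)+y*np.cos(a_))*1e-3,z]
def dump(y=0): plan((sc([.57,.22,.12],7.7,-22),3),(sc(tn(-12,y+25,.11),-11.4,-22),15),(sc(tn(-12,y,.075),-11.4,-22),3),(sc(tn(-8,y,.058),-11.4,0),3),(sc(tn(-5,y,.058),-11.4,35),6),(sc(tn(-30,y,.12),-11.4,5),6))
E
python3 -c "
from h import *
dump()"
```

```text
3 x [0.63, -1.37, -0.61, -0.003, -0.001, 0.002]
15 x [0.39, -2.68, -0.09, 0.008, -0.0, 0.021]
3 x [0.39, -0.83, 1.06, 0.002, -0.001, -0.002]
3 x [-0.45, -0.0, -0.72, -0.0, 0.128, -0.0]
6 x [-0.41, -0.0, -1.05, 0.0, 0.102, -0.0]
6 x [1.01, -0.0, 0.11, 0.0, -0.087, -0.0]
```

Request:
{"op": "apply_moves", "data": {
  "rows": [
    [[0.63, -1.37, -0.61, -0.003, 0, 0.002, 0], [0.63, -1.37, -0.61, -0.003, 0, 0.002, 0], [0.63, -1.37, -0.61, -0.003, 0, 0.002, 0], [0.39, -2.68, -0.09, 0.008, 0, 0.021, 0], [0.39, -2.68, -0.09, 0.008, 0, 0.021, 0], [0.39, -2.68, -0.09, 0.008, 0, 0.021, 0], [0.39, -2.68, -0.09, 0.008, 0, 0.021, 0], [0.39, -2.68, -0.09, 0.008, 0, 0.021, 0]]
  ]
}}

```text
time_s: 32.25
eef_pos: [0.454, 0.0694, 0.1035]
orientation: [-0.028, 2.764, 0.009]
wrist_force: [0.4, 0.3, -2.2]
grip_width: 0.091
gripper_force: 117.3
```

Request:
{"op": "apply_moves", "data": {
  "rows": [
    [[0.39, -2.68, -0.09, 0.008, 0, 0.021, 0], [0.39, -2.68, -0.09, 0.008, 0, 0.021, 0], [0.39, -2.68, -0.09, 0.008, 0, 0.021, 0], [0.39, -2.68, -0.09, 0.008, 0, 0.021, 0], [0.39, -2.68, -0.09, 0.008, 0, 0.021, 0], [0.39, -2.68, -0.09, 0.008, 0, 0.021, 0], [0.39, -2.68, -0.09, 0.008, 0, 0.021, 0], [0.39, -2.68, -0.09, 0.008, 0, 0.021, 0]]
  ]
}}

```text
time_s: 33.05
eef_pos: [0.4102, -0.1421, 0.098]
orientation: [0.222, 2.756, -0.033]
wrist_force: [0.2, -0.8, -1.1]
grip_width: 0.09
gripper_force: 117.3
```

Request:
{"op": "apply_moves", "data": {
  "rows": [
    [[0.39, -2.68, -0.09, 0.008, 0, 0.021, 0], [0.39, -2.68, -0.09, 0.008, 0, 0.021, 0], [0.39, -0.83, 1.06, 0.002, 0, 0, 0], [0.39, -0.83, 1.06, 0.002, 0, 0, 0], [0.39, -0.83, 1.06, 0.002, 0, 0, 0], [0, 0, 0, 0, 0, 0, 0]]
  ]
}}

```text
time_s: 33.65
eef_pos: [0.3885, -0.2166, 0.0608]
orientation: [0.287, 2.754, -0.049]
wrist_force: [-0.6, 1.6, -1.8]
grip_width: 0.086
gripper_force: 117.4
```

```bash
cat >> h.py <<'E'
def tinpos():
    S=cur()@np.linalg.inv(mk(GRIP,D));q=(S@[.032,0,0,1])[:3];d=q[:2]-[.508,-.241];print('nose tin',1e3*np.array([d[0]*np.cos(a_)+d[1]*np.sin(a_),-d[0]*np.sin(a_)+d[1]*np.cos(a_)]),q[2],np.degrees(np.arcsin(-S[2,0])))
E
python3 -c "
from h import *
tinpos();beads(box=(60,380,130,240));y=0
plan((sc(tn(-8,y,.058),-11.4,0),3),(sc(tn(-5,y,.058),-11.4,35),6),(sc(tn(-30,y,.12),-11.4,5),6))"
```

```text
nose tin [-14.19262179  -0.60537858] 0.07072818080397612 -21.40777052615856
px [150.4 171.6] A 40 tray [ 21. -48.] w [0.579 0.21 ]
px [162.5 188.7] A 38 tray [-26. -75.] w [0.536 0.177]
px [326.8 227.3] A 68 tray [-171. -480.] w [ 0.446 -0.244]
3 x [-0.52, -0.01, -0.77, 0.001, 0.125, -0.003]
6 x [-0.41, -0.0, -1.06, -0.0, 0.102, 0.0]
6 x [1.01, -0.0, 0.12, -0.0, -0.087, 0.0]
```

Request:
{"op": "apply_moves", "data": {
  "rows": [
    [[-0.52, 0, -0.77, 0, 0.125, 0, 0], [-0.52, 0, -0.77, 0, 0.125, 0, 0], [-0.52, 0, -0.77, 0, 0.125, 0, 0], [-0.41, 0, -1.06, 0, 0.102, 0, 0], [-0.41, 0, -1.06, 0, 0.102, 0, 0], [-0.41, 0, -1.06, 0, 0.102, 0, 0], [-0.41, 0, -1.06, 0, 0.102, 0, 0], [-0.41, 0, -1.06, 0, 0.102, 0, 0]]
  ]
}}

```text
time_s: 34.5
eef_pos: [0.4303, -0.2253, 0.1387]
orientation: [-0.27, -2.622, -0.07]
wrist_force: [0.2, 0.4, -1.2]
grip_width: 0.092
gripper_force: 117.4
```

Request:
{"op": "apply_moves", "data": {
  "rows": [
    [[-0.41, 0, -1.06, 0, 0.102, 0, 0], [0, 0, 0, 0, 0, 0, 0], [0, 0, 0, 0, 0, 0, 0], [0, 0, 0, 0, 0, 0, 0], [0, 0, 0, 0, 0, 0, 0]]
  ]
}}

```text
time_s: 35.0
eef_pos: [0.4369, -0.2271, 0.1452]
orientation: [-0.261, -2.524, -0.082]
wrist_force: [-0.3, 0.1, -2.0]
grip_width: 0.087
gripper_force: 117.5
```

Request:
{"op": "apply_moves", "data": {
  "rows": [
    [[1.01, 0, 0.12, 0, -0.087, 0, 0], [1.01, 0, 0.12, 0, -0.087, 0, 0], [1.01, 0, 0.12, 0, -0.087, 0, 0], [1.01, 0, 0.12, 0, -0.087, 0, 0], [1.01, 0, -0.5, 0, -0.087, 0, 0], [1.01, 0, -0.5, 0, -0.087, 0, 0]]
  ]
}}

```text
time_s: 35.6
eef_pos: [0.3824, -0.2157, 0.1737]
orientation: [-0.315, -3.045, -0.012]
wrist_force: [-0.0, -0.5, -0.6]
grip_width: 0.091
gripper_force: 117.4
```

```bash
python3 -c "
from h import *
tinpos();s=beads(box=(60,380,130,245))
im=s['img'];a=cv2.resize(im[150:240,280:400,::-1],None,fx=5,fy=5,interpolation=cv2.INTER_CUBIC);cv2.imwrite('pics/tin2.png',a)
plan((sc([.50,-.10,.12],-5,0),6))"
```

```text
nose tin [-26.92139719  -0.75503735] 0.13526585541686376 4.641333877977103
px [150.5 171.5] A 39 tray [ 21. -48.] w [0.579 0.21 ]
px [162.5 188.7] A 38 tray [-26. -75.] w [0.536 0.177]
px [325.  187.7] A 26 tray [ -71. -488.] w [ 0.547 -0.239]
px [333.6 189.9] A 27 tray [ -79. -509.] w [ 0.542 -0.261]
px [330.9 238.3] A 15 tray [-200. -487.] w [ 0.419 -0.254]
px [136.5 242.3] A 21 tray [-155.    2.] w [0.398 0.236]
px [307.4 243.4] A 14 tray [-206. -426.] w [ 0.405 -0.195]
6 x [0.05, 2.09, 0.41, 0.001, -0.013, -0.02]
```

```bash
python3 -c "
from h import *
h=-82.3
plan((sc([.50,-.10,.14],-20,0),6),(sc([.55,.06,.12],-50,0),7),(sc(n(16,-15,.09),h,2),7),(sc(n(16,-15,.012),h,2),5))"
```

```text
6 x [0.31, 2.52, 0.09, -0.001, -0.013, 0.024]
7 x [0.62, 3.11, 0.28, -0.0, -0.0, 0.075]
7 x [2.19, 2.24, 0.41, -0.002, 0.005, 0.08]
5 x [-0.05, -0.0, 1.57, 0.001, -0.0, 0.0]
```

Request:
{"op": "apply_moves", "data": {
  "rows": [
    [[0.31, 2.52, 0.09, 0, -0.013, 0.024, 0], [0.31, 2.52, 0.09, 0, -0.013, 0.024, 0], [0.31, 2.52, 0.09, 0, -0.013, 0.024, 0], [0.31, 2.52, 0.09, 0, -0.013, 0.024, 0], [0.31, 2.52, 0.09, 0, -0.013, 0.024, 0], [0.31, 2.52, 0.09, 0, -0.013, 0.024, 0]]
  ]
}}

```text
time_s: 36.25
eef_pos: [0.4043, -0.0643, 0.1682]
orientation: [-0.548, -3.086, 0.008]
wrist_force: [-0.2, -0.1, -0.6]
grip_width: 0.091
gripper_force: 117.4
```

Request:
{"op": "apply_moves", "data": {
  "rows": [
    [[0.62, 3.11, 0.28, 0, 0, 0.075, 0], [0.62, 3.11, 0.28, 0, 0, 0.075, 0], [0.62, 3.11, 0.28, 0, 0, 0.075, 0], [0.62, 3.11, 0.28, 0, 0, 0.075, 0], [0.62, 3.11, 0.28, 0, 0, 0.075, 0], [0.62, 3.11, 0.28, 0, 0, 0.075, 0], [0.62, 3.11, 0.28, 0, 0, 0.075, 0]]
  ]
}}

```text
time_s: 36.95
eef_pos: [0.4854, 0.14, 0.147]
orientation: [-1.331, -2.838, 0.011]
wrist_force: [0.6, -0.8, -0.5]
grip_width: 0.088
gripper_force: 117.5
```

Request:
{"op": "apply_moves", "data": {
  "rows": [
    [[2.19, 2.24, 0.41, 0, 0.005, 0.08, 0], [2.19, 2.24, 0.41, 0, 0.005, 0.08, 0], [2.19, 2.24, 0.41, 0, 0.005, 0.08, 0], [2.19, 2.24, 0.41, 0, 0.005, 0.08, 0], [2.19, 2.24, 0.41, 0, 0.005, 0.08, 0], [2.19, 2.24, 0.41, 0, 0.005, 0.08, 0], [2.19, 2.24, 0.41, 0, 0.005, 0.08, 0]]
  ]
}}

```text
time_s: 37.65
eef_pos: [0.5573, 0.3441, 0.1187]
orientation: [-2.045, -2.337, -0.009]
wrist_force: [0.6, -0.8, -0.2]
grip_width: 0.088
gripper_force: 117.6
```

```bash
python3 -c "
from h import *
h=-82.3
where();s=beads(box=(60,380,130,245))
plan((sc(n(16,-15,.012),h,2),5),(sc(n(16,-15,.0055),h,2),2),(sc(n(16,-109,.005),h,2),11))"
```

```text
nose tray [ 16.4 -15.2] z 0.0854 pitch 1.8
px [149.8 171.8] A 53 tray [ 21. -47.] w [0.579 0.211]
px [162. 188.] A 42 tray [-25. -74.] w [0.538 0.178]
px [325.  187.7] A 26 tray [ -71. -488.] w [ 0.547 -0.239]
px [333.8 189.9] A 25 tray [ -79. -510.] w [ 0.542 -0.261]
px [323.3 207.7] A 25 tray [-121. -478.] w [ 0.496 -0.235]
px [335.5 217.4] A 31 tray [-149. -505.] w [ 0.472 -0.266]
px [322.2 222.9] A 34 tray [-159. -470.] w [ 0.457 -0.232]
px [136.5 242.3] A 21 tray [-155.    2.] w [0.398 0.236]
5 x [-0.1, -0.06, 1.45, -0.003, 0.0, -0.001]
2 x [-0.01, 0.02, 0.32, -0.001, 0.001, 0.001]
11 x [-0.85, -0.0, -0.03, -0.0, -0.0, -0.0]
```

Request:
{"op": "apply_moves", "data": {
  "rows": [
    [[0, 0, 1.5, 0, 0, 0, 0], [0, 0, 1.5, 0, 0, 0, 0], [0, 0, 1.5, 0, 0, 0, 0], [0, 0, 1.5, 0, 0, 0, 0], [0, 0, 1.3, 0, 0, 0, 0], [0, 0, 0.7, 0, 0, 0, 0], [0, 0, 0, 0, 0, 0, 0]]
  ]
}}

```text
time_s: 38.4
eef_pos: [0.5552, 0.3447, 0.0383]
orientation: [-2.042, -2.34, -0.007]
wrist_force: [-0.3, -0.8, 1.4]
grip_width: 0.088
gripper_force: 117.7
```

```bash
python3 -c "
from h import *
where();s=beads(box=(60,190,130,215));print(arm.get_state()['wrist_force'])"
```

```text
nose tray [ 14.8 -14.4] z 0.0051 pitch 1.7
px [149.7 171.8] A 52 tray [ 21. -47.] w [0.579 0.212]
px [162.  188.1] A 40 tray [-25. -74.] w [0.537 0.178]
[ 0.71535988 -0.43544679 -1.64063077]
```

Request:
{"op": "apply_moves", "data": {
  "rows": [
    [[-0.6, 0.1, 0, 0, 0, 0, 0], [-0.8, 0.1, 0, 0, 0, 0, 0], [-0.8, 0, 0, 0, 0, 0, 0], [-0.9, 0, 0, 0, 0, 0, 0], [-0.9, 0, 0, 0, 0, 0, 0], [-0.9, 0, 0, 0, 0, 0, 0], [-0.9, 0, 0, 0, 0, 0, 0], [-0.9, 0, 0, 0, 0, 0, 0]]
  ]
}}

```text
time_s: 39.25
eef_pos: [0.5672, 0.2786, 0.0376]
orientation: [-2.042, -2.341, -0.011]
wrist_force: [-0.1, 1.6, 3.6]
grip_width: 0.087
gripper_force: 118.1
```

Request:
{"op": "apply_moves", "data": {
  "rows": [
    [[-0.8, 0, 0, 0, 0, 0, 0], [-0.8, 0, 0, 0, 0, 0, 0], [-0.8, 0, 0, 0, 0, 0, 0], [-0.3, 0, 0, 0, 0, 0, 0], [0, 0, 0, 0, 0, 0, 0]]
  ]
}}

```text
time_s: 39.75
eef_pos: [0.5711, 0.2542, 0.0378]
orientation: [-2.042, -2.338, -0.017]
wrist_force: [-2.1, 8.4, 6.8]
grip_width: 0.093
gripper_force: 118.7
```

```bash
python3 -c "
from h import *
h=-82.3
where();s=beads(box=(60,230,130,215));print(arm.get_state()['wrist_force'])
plan((sc(n(17,-121,.031),h,-22),6),(sc(n(17,-115,.1),h,-22),4))"
```

```text
nose tray [  18.4 -106. ] z 0.0041 pitch 2.0
px [171.8 164.1] A 24 tray [  34. -105.] w [0.6   0.155]
px [103.4 171.6] A 12 tray [35. 72.] w [0.577 0.331]
px [173.  173.9] A 23 tray [   8. -105.] w [0.574 0.152]
px [172.1 187.1] A 45 tray [ -25. -100.] w [0.54  0.152]
[-1.24247953  8.01071829  7.28199097]
6 x [-0.13, -0.03, 0.32, -0.003, -0.07, 0.001]
4 x [-0.5, 0.01, -1.66, 0.0, 0.0, -0.001]
```

Request:
{"op": "apply_moves", "data": {
  "rows": [
    [[-0.13, 0, 0.2, 0, -0.07, 0, 0], [-0.13, 0, 0.3, 0, -0.07, 0, 0], [-0.13, 0, 0.3, 0, -0.07, 0, 0], [-0.13, 0, 0.3, 0, -0.07, 0, 0], [-0.13, 0, 0.3, 0, -0.07, 0, 0], [-0.13, 0, 0.3, 0, -0.07, 0, 0], [0, 0, 0, 0, 0, 0, 0]]
  ]
}}

```text
time_s: 40.5
eef_pos: [0.5693, 0.2422, 0.0177]
orientation: [1.858, 2.143, -0.393]
wrist_force: [-0.8, -0.0, -1.6]
grip_width: 0.089
gripper_force: 117.4
```

Request:
{"op": "apply_moves", "data": {
  "rows": [
    [[-0.4, 0, -1.66, 0, 0, 0, 0], [-0.4, 0, -1.66, 0, 0, 0, 0], [-0.4, 0, -1.66, 0, 0, 0, 0], [-0.4, 0, -1.66, 0, 0, 0, 0], [0, 0, -1, 0, 0, 0, 0], [0, 0, 0, 0, 0, 0, 0]]
  ]
}}

```text
time_s: 41.1
eef_pos: [0.5723, 0.2576, 0.1004]
orientation: [1.86, 2.139, -0.38]
wrist_force: [0.3, 0.5, -2.1]
grip_width: 0.09
gripper_force: 117.5
```

```bash
python3 -c "
from h import *
where();s=beads(box=(60,300,130,215),f='t9.png');print(arm.get_state()['wrist_force'])"; python3 mont.py m2.png
```

```text
nose tray [  20.9 -107.6] z 0.1118 pitch -22.2
px [172.  187.9] A 43 tray [ -27. -100.] w [0.538 0.152]
[-0.08160493 -0.43217238 -2.04178886]
```

View pics/m2.png

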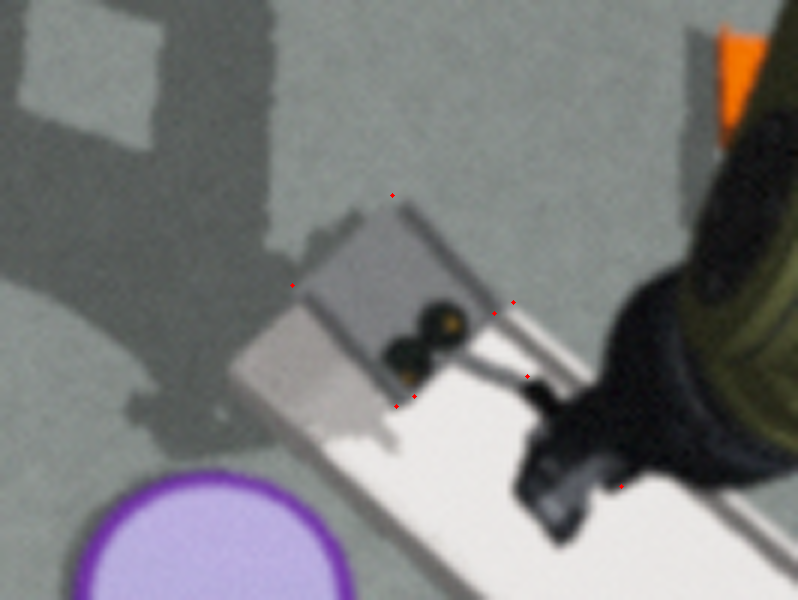

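The montage shows both beads in the back of the pan at (410,358) and (443,325), with the predicted outline matching. I carry them to the tin.

```bash
cat >> h.py <<'E'
H=-101.4
def dump2(y=12): plan((sc(tn(-12,y+30,.115),H,-22),13),(sc(tn(-12,y,.08),H,-22),3),(sc(tn(-12,y-3,.06),H,0),3),(sc(tn(-12,y-6,.06),H,35),6),(sc(tn(-12,y+20,.13),H,5),6))
E
python3 -c "
from h import *
dump2()"
```

```text
13 x [-2.52, -0.3, 0.97, 0.008, 0.001, 0.024]
3 x [-0.49, -0.04, 1.45, 0.001, -0.002, 0.002]
3 x [-0.4, 0.0, -0.63, 0.0, 0.128, 0.0]
6 x [-0.41, 0.0, -1.06, 0.0, 0.102, 0.0]
6 x [1.08, 0.0, 0.0, 0.0, -0.087, 0.0]
```

Request:
{"op": "apply_moves", "data": {
  "rows": [
    [[-1.3, -0.15, 0.5, 0.004, 0, 0.012, 0], [-1.22, -0.15, 0.47, 0.004, 0, 0.012, 0], [-2.52, -0.3, 0.97, 0.008, 0.001, 0.024, 0], [-2.52, -0.3, 0.97, 0.008, 0.001, 0.024, 0], [-2.52, -0.3, 0.97, 0.008, 0.001, 0.024, 0], [-2.52, -0.3, 0.97, 0.008, 0.001, 0.024, 0], [-2.52, -0.3, 0.97, 0.008, 0.001, 0.024, 0], [-2.52, -0.3, 0.97, 0.008, 0.001, 0.024, 0]]
  ]
}}

```text
time_s: 42.0
eef_pos: [0.5602, 0.0643, 0.1006]
orientation: [2.058, 1.975, -0.411]
wrist_force: [-0.2, -0.8, -0.6]
grip_width: 0.088
gripper_force: 117.7
```

Request:
{"op": "apply_moves", "data": {
  "rows": [
    [[-2.52, -0.3, 0.97, 0.008, 0.001, 0.024, 0], [-2.52, -0.3, 0.97, 0.008, 0.001, 0.024, 0], [-2.52, -0.3, 0.97, 0.008, 0.001, 0.024, 0], [-2.52, -0.3, 0.97, 0.008, 0.001, 0.024, 0], [-2.52, -0.3, 0.97, 0.008, 0.001, 0.024, 0], [-1.26, -0.15, 0.48, 0.004, 0, 0.012, 0], [-1.26, -0.15, 0.48, 0.004, 0, 0.012, 0]]
  ]
}}

```text
time_s: 42.7
eef_pos: [0.5255, -0.0935, 0.1036]
orientation: [2.215, 1.822, -0.425]
wrist_force: [0.4, 0.5, -1.2]
grip_width: 0.087
gripper_force: 117.6
```

```bash
python3 -c "
from h import *
tinpos();beads(box=(60,380,130,245));y=12
plan((sc(tn(-12,y,.08),H,-22),3),(sc(tn(-12,y-3,.06),H,0),3),(sc(tn(-12,y-6,.06),H,35),6),(sc(tn(-12,y+20,.13),H,5),6))"
```

```text
nose tin [-11.47581094  40.26216837] 0.1142477736622835 -21.798908910607228
px [218.4 185.4] A 8 tray [ -34. -218.] w [0.547 0.034]
px [324.6 187.7] A 31 tray [ -71. -487.] w [ 0.547 -0.238]
px [295.7 193.3] A 67 tray [ -77. -412.] w [ 0.531 -0.164]
px [333.6 189.8] A 32 tray [ -79. -510.] w [ 0.542 -0.261]
px [335.6 217.4] A 21 tray [-149. -505.] w [ 0.472 -0.266]
px [136.1 242.4] A 16 tray [-155.    3.] w [0.398 0.237]
3 x [-0.41, -0.0, 1.42, 0.001, -0.001, 0.001]
3 x [-0.39, -0.0, -0.63, -0.0, 0.128, 0.0]
6 x [-0.41, -0.0, -1.06, -0.0, 0.102, 0.0]
6 x [1.08, -0.0, -0.0, -0.0, -0.087, 0.0]
```

Request:
{"op": "apply_moves", "data": {
  "rows": [
    [[-0.41, 0, 1.42, 0, 0, 0, 0], [-0.41, 0, 1.42, 0, 0, 0, 0], [-0.41, 0, 1.42, 0, 0, 0, 0], [-0.39, 0, -0.63, 0, 0.128, 0, 0], [-0.39, 0, -0.63, 0, 0.128, 0, 0], [-0.39, 0, -0.63, 0, 0.128, 0, 0], [-0.41, 0, -1.06, 0, 0.102, 0, 0], [-0.41, 0, -1.06, 0, 0.102, 0, 0]]
  ]
}}

```text
time_s: 43.55
eef_pos: [0.5178, -0.1349, 0.1104]
orientation: [-2.313, -1.908, -0.247]
wrist_force: [-0.4, -0.6, -1.8]
grip_width: 0.086
gripper_force: 117.4
```

Request:
{"op": "apply_moves", "data": {
  "rows": [
    [[-0.41, 0, -1.06, 0, 0.102, 0, 0], [-0.41, 0, -1.06, 0, 0.102, 0, 0], [-0.41, 0, -1.06, 0, 0.102, 0, 0], [-0.41, 0, -1.06, 0, 0.102, 0, 0], [0, 0, 0, 0, 0, 0, 0], [0, 0, 0, 0, 0, 0, 0], [0, 0, 0, 0, 0, 0, 0], [0, 0, 0, 0, 0, 0, 0]]
  ]
}}

```text
time_s: 44.35
eef_pos: [0.5124, -0.1631, 0.1444]
orientation: [-2.063, -1.704, -0.657]
wrist_force: [-0.0, 0.4, -1.1]
grip_width: 0.084
gripper_force: 117.5
```

Request:
{"op": "apply_moves", "data": {
  "rows": [
    [[1.08, 0, 0, 0, -0.087, 0, 0], [1.08, 0, 0, 0, -0.087, 0, 0], [1.08, 0, 0, 0, -0.087, 0, 0], [1.08, 0, 0, 0, -0.087, 0, 0], [1.08, 0, 0, 0, -0.087, 0, 0], [1.08, 0, -0.5, 0, -0.087, 0, 0]]
  ]
}}

```text
time_s: 44.95
eef_pos: [0.5233, -0.1055, 0.1747]
orientation: [-2.379, -1.964, -0.11]
wrist_force: [-0.7, 1.1, -2.5]
grip_width: 0.084
gripper_force: 117.5
```

```bash
python3 -c "
from h import *
tinpos();beads(box=(60,380,130,245));h=-82.3
plan((sc(n(-10,-150,.13),-90,0),10),(sc(n(-17,-45,.10),h,2),6))"
```

```text
nose tin [-10.84149351  34.92451404] 0.1353629923892233 5.151255674882008
px [171.8 188.3] A 39 tray [-28. -99.] w [0.537 0.153]
px [348.5 193.4] A 49 tray [ -92. -546.] w [ 0.534 -0.299]
px [346.9 201.8] A 34 tray [-113. -539.] w [ 0.512 -0.295]
px [271.8 210.8] A 26 tray [-114. -346.] w [ 0.485 -0.104]
px [280.1 213.1] A 18 tray [-122. -367.] w [ 0.48  -0.125]
px [337.5 217.6] A 22 tray [-150. -510.] w [ 0.471 -0.271]
px [136.3 242.4] A 19 tray [-155.    3.] w [0.398 0.237]
10 x [3.14, 0.05, 0.32, 0.001, -0.009, -0.019]
6 x [1.7, -0.48, 0.46, 0.001, 0.006, -0.022]
```

Request:
{"op": "apply_moves", "data": {
  "rows": [
    [[3.14, 0.05, 0.32, 0, -0.009, -0.019, 0], [3.14, 0.05, 0.32, 0, -0.009, -0.019, 0], [3.14, 0.05, 0.32, 0, -0.009, -0.019, 0], [3.14, 0.05, 0.32, 0, -0.009, -0.019, 0], [3.14, 0.05, 0.32, 0, -0.009, -0.019, 0], [3.14, 0.05, 0.32, 0, -0.009, -0.019, 0], [3.14, 0.05, 0.32, 0, -0.009, -0.019, 0], [3.14, 0.05, 0.32, 0, -0.009, -0.019, 0]]
  ]
}}

```text
time_s: 45.8
eef_pos: [0.5588, 0.1445, 0.1643]
orientation: [-2.259, -2.174, -0.036]
wrist_force: [-0.8, 0.0, -2.0]
grip_width: 0.086
gripper_force: 117.4
```

Request:
{"op": "apply_moves", "data": {
  "rows": [
    [[3.14, 0.05, 0.32, 0, -0.009, -0.019, 0], [3.14, 0.05, 0.32, 0, -0.009, -0.019, 0], [1.7, -0.48, 0.46, 0, 0.006, -0.022, 0], [1.7, -0.48, 0.46, 0, 0.006, -0.022, 0], [1.7, -0.48, 0.46, 0, 0.006, -0.022, 0], [1.7, -0.48, 0.46, 0, 0.006, -0.022, 0], [1.7, -0.48, 0.46, 0, 0.006, -0.022, 0], [1.7, -0.48, 0.46, 0, 0.006, -0.022, 0]]
  ]
}}

```text
time_s: 46.6
eef_pos: [0.5277, 0.307, 0.1323]
orientation: [-2.058, -2.348, -0.054]
wrist_force: [-0.2, 0.3, -0.8]
grip_width: 0.09
gripper_force: 117.3
```

```bash
python3 -c "
from h import *
h=-82.3
where();s=beads(box=(60,380,130,235))
im=s['img'];y,x=np.nonzero(im[180:197,160:182].max(2)<75);print(list(zip(x+160,y+180)))
plan((sc(n(-17,-52,.012),h,2),7),(sc(n(-17,-52,.0052),h,2),2))"
```

```text
nose tray [-17.  -47.8] z 0.0984 pitch 2.1
px [171.6 187.9] A 52 tray [-27. -99.] w [0.538 0.153]
px [324.5 187.9] A 33 tray [ -71. -487.] w [ 0.547 -0.238]
px [333.7 190. ] A 26 tray [ -79. -510.] w [ 0.542 -0.261]
px [348.5 193.3] A 30 tray [ -92. -546.] w [ 0.534 -0.299]
px [346.9 201.3] A 16 tray [-112. -539.] w [ 0.514 -0.295]
px [323.3 207.7] A 25 tray [-121. -478.] w [ 0.496 -0.235]
px [337.4 217.7] A 29 tray [-150. -510.] w [ 0.471 -0.271]
px [322.3 222.9] A 33 tray [-159. -470.] w [ 0.457 -0.232]
[(np.int64(173), np.int64(183)), (np.int64(174), np.int64(183)), (np.int64(175), np.int64(183)), (np.int64(172), np.int64(184)), (np.int64(173), np.int64(184)), (np.int64(174), np.int64(184)), (np.int64(175), np.int64(184)), (np.int64(176), np.int64(184)), (np.int64(171), np.int64(185)), (np.int64(172), np.int64(185)), (np.int64(173), np.int64(185)), (np.int64(174), np.int64(185)), (np.int64(175), np.int64(185)), (np.int64(176), np.int64(185)), (np.int64(171), np.int64(186)), (np.int64(172), np.int64(186)), (np.int64(173), np.int64(186)), (np.int64(174), np.int64(186)), (np.int64(17
[... 463 characters left out ...]
9)), (np.int64(171), np.int64(189)), (np.int64(167), np.int64(190)), (np.int64(168), np.int64(190)), (np.int64(169), np.int64(190)), (np.int64(170), np.int64(190)), (np.int64(171), np.int64(190)), (np.int64(167), np.int64(191)), (np.int64(168), np.int64(191)), (np.int64(169), np.int64(191)), (np.int64(170), np.int64(191)), (np.int64(171), np.int64(191)), (np.int64(167), np.int64(192)), (np.int64(168), np.int64(192)), (np.int64(169), np.int64(192)), (np.int64(170), np.int64(192)), (np.int64(171), np.int64(192)), (np.int64(168), np.int64(193)), (np.int64(169), np.int64(193)), (np.int64(170), np.int64(193))]
7 x [-0.13, 0.01, 1.22, 0.002, -0.0, -0.0]
2 x [-0.03, 0.0, 0.34, -0.001, -0.002, -0.0]
```

Request:
{"op": "apply_moves", "data": {
  "rows": [
    [[0, 0, 1.5, 0, 0, 0, 0], [0, 0, 1.5, 0, 0, 0, 0], [0, 0, 1.5, 0, 0, 0, 0], [0, 0, 1.5, 0, 0, 0, 0], [0, 0, 1.5, 0, 0, 0, 0], [0, 0, 1.1, 0, 0, 0, 0], [0, 0, 0.7, 0, 0, 0, 0], [0, 0, 0, 0, 0, 0, 0]]
  ]
}}

```text
time_s: 47.45
eef_pos: [0.529, 0.3092, 0.039]
orientation: [-2.06, -2.347, -0.051]
wrist_force: [-0.3, -1.2, 1.2]
grip_width: 0.089
gripper_force: 117.7
```

```bash
python3 -c "
from h import *
where();print(arm.get_state()['wrist_force'])"
```

```text
nose tray [-15.6 -45.8] z 0.0052 pitch 2.0
[-0.27103315 -1.24764201  1.2391149 ]
```

Request:
{"op": "apply_moves", "data": {
  "rows": [
    [[-0.6, -0.1, 0, 0, 0, 0, 0], [-0.8, 0, 0, 0, 0, 0, 0], [-0.8, 0, 0, 0, 0, 0, 0], [-0.8, 0, 0, 0, 0, 0, 0], [-0.8, 0, 0, 0, 0, 0, 0], [-0.8, 0, 0, 0, 0, 0, 0], [-0.8, 0, 0, 0, 0, 0, 0], [-0.5, 0, 0, 0, 0, 0, 0]]
  ]
}}

```text
time_s: 48.25
eef_pos: [0.5363, 0.2504, 0.0381]
orientation: [-2.061, -2.347, -0.055]
wrist_force: [-0.0, 2.0, 3.9]
grip_width: 0.083
gripper_force: 118.2
```

Request:
{"op": "apply_moves", "data": {
  "rows": [
    [[-0.3, 0, 0, 0, 0, 0, 0], [0, 0, 0, 0, 0, 0, 0]]
  ]
}}

```text
time_s: 48.45
eef_pos: [0.537, 0.2493, 0.0388]
orientation: [-2.061, -2.345, -0.06]
wrist_force: [-0.5, 6.0, 4.7]
grip_width: 0.088
gripper_force: 118.4
```

```bash
python3 -c "
from h import *
where();print(arm.get_state()['wrist_force']);beads(box=(60,260,130,215))"
```

```text
nose tray [ -15.7 -106.2] z 0.0046 pitch 2.3
[-0.50556586  5.97987341  4.71850332]
px [174.3 185.1] A 54 tray [ -21. -106.] w [0.546 0.147]
```

Same state as the successful scoop, so I tilt up and lift.

Request:
{"op": "apply_moves", "data": {
  "rows": [
    [[-0.13, 0, 0.2, 0, -0.07, 0, 0], [-0.13, 0, 0.3, 0, -0.07, 0, 0], [-0.13, 0, 0.3, 0, -0.07, 0, 0], [-0.13, 0, 0.3, 0, -0.07, 0, 0], [-0.13, 0, 0.3, 0, -0.07, 0, 0], [-0.13, 0, 0.3, 0, -0.07, 0, 0], [0, 0, 0, 0, 0, 0, 0]]
  ]
}}

```text
time_s: 49.2
eef_pos: [0.5371, 0.2385, 0.0201]
orientation: [1.862, 2.122, -0.349]
wrist_force: [2.8, -0.5, -2.1]
grip_width: 0.089
gripper_force: 117.3
```

Request:
{"op": "apply_moves", "data": {
  "rows": [
    [[-0.4, 0, -1.66, 0, 0, 0, 0], [-0.4, 0, -1.66, 0, 0, 0, 0], [-0.4, 0, -1.66, 0, 0, 0, 0], [-0.4, 0, -1.66, 0, 0, 0, 0], [0, 0, -1, 0, 0, 0, 0], [0, 0, 0, 0, 0, 0, 0]]
  ]
}}

```text
time_s: 49.8
eef_pos: [0.5359, 0.2525, 0.1013]
orientation: [1.866, 2.119, -0.341]
wrist_force: [0.9, 1.2, -0.7]
grip_width: 0.092
gripper_force: 117.6
```

```bash
python3 -c "
from h import *
where();s=beads(box=(60,380,130,225));S=cur()@np.linalg.inv(mk(GRIP,D));print('pan back px',proj(s,(S@[-.014,0,.012,1])[:3]))
dump2()"
```

```text
nose tray [ -16.9 -107.9] z 0.1121 pitch -21.9
px [325.  187.7] A 24 tray [ -71. -489.] w [ 0.547 -0.239]
px [333.9 189.8] A 24 tray [ -79. -510.] w [ 0.542 -0.261]
px [348.6 193.3] A 28 tray [ -92. -546.] w [ 0.534 -0.299]
px [347.1 201.4] A 15 tray [-112. -540.] w [ 0.513 -0.295]
px [337.5 217.6] A 22 tray [-150. -510.] w [ 0.471 -0.271]
px [318.5 222. ] A 10 tray [-156. -461.] w [ 0.459 -0.223]
pan back px (np.float64(147.67044419369887), np.float64(181.17120493463088))
13 x [-2.48, -0.01, 0.96, 0.011, -0.0, 0.023]
3 x [-0.49, -0.0, 1.45, -0.002, -0.001, 0.0]
3 x [-0.4, -0.0, -0.62, -0.0, 0.128, 0.0]
6 x [-0.41, -0.0, -1.06, -0.0, 0.102, 0.0]
6 x [1.08, -0.0, 0.0, -0.0, -0.087, 0.0]
```

Request:
{"op": "apply_moves", "data": {
  "rows": [
    [[-1.24, 0, 0.48, 0.005, 0, 0.011, 0], [-1.24, 0, 0.48, 0.005, 0, 0.012, 0], [-2.48, 0, 0.96, 0.011, 0, 0.023, 0], [-2.48, 0, 0.96, 0.011, 0, 0.023, 0], [-2.48, 0, 0.96, 0.011, 0, 0.023, 0], [-2.48, 0, 0.96, 0.011, 0, 0.023, 0], [-2.48, 0, 0.96, 0.011, 0, 0.023, 0], [-2.48, 0, 0.96, 0.011, 0, 0.023, 0]]
  ]
}}

```text
time_s: 50.65
eef_pos: [0.5437, 0.0633, 0.1001]
orientation: [2.066, 1.963, -0.399]
wrist_force: [-0.1, 0.6, -1.8]
grip_width: 0.089
gripper_force: 117.7
```

Request:
{"op": "apply_moves", "data": {
  "rows": [
    [[-2.48, 0, 0.96, 0.011, 0, 0.023, 0], [-2.48, 0, 0.96, 0.011, 0, 0.023, 0], [-2.48, 0, 0.96, 0.011, 0, 0.023, 0], [-2.48, 0, 0.96, 0.011, 0, 0.023, 0], [-2.48, 0, 0.96, 0.011, 0, 0.023, 0], [-1.24, 0, 0.48, 0.005, 0, 0.012, 0], [-1.24, 0, 0.48, 0.005, 0, 0.012, 0]]
  ]
}}

```text
time_s: 51.35
eef_pos: [0.5258, -0.0939, 0.1025]
orientation: [2.226, 1.816, -0.437]
wrist_force: [0.3, -0.1, -0.9]
grip_width: 0.09
gripper_force: 117.7
```

```bash
python3 -c "
from h import *
tinpos();beads(box=(60,380,130,245));y=12
plan((sc(tn(-12,y,.08),H,-22),3),(sc(tn(-12,y-3,.06),H,0),3),(sc(tn(-12,y-6,.06),H,35),6),(sc(tn(-12,y+20,.13),H,5),6))"
```

```text
nose tin [-12.06729832  39.97910148] 0.1133350072670712 -21.899649644117634
px [218.5 183.7] A 11 tray [ -30. -219.] w [0.552 0.034]
px [324.6 187.8] A 32 tray [ -71. -487.] w [ 0.547 -0.238]
px [333.6 189.8] A 32 tray [ -79. -510.] w [ 0.542 -0.261]
px [348.5 193.3] A 43 tray [ -92. -546.] w [ 0.534 -0.299]
px [294.4 199.1] A 60 tray [ -91. -407.] w [ 0.516 -0.161]
px [346.7 201.9] A 31 tray [-113. -539.] w [ 0.512 -0.294]
px [337.6 217.6] A 19 tray [-150. -510.] w [ 0.472 -0.271]
px [136.1 242.4] A 16 tray [-155.    3.] w [0.398 0.237]
3 x [-0.41, -0.01, 1.38, -0.003, -0.0, -0.001]
3 x [-0.4, 0.0, -0.63, 0.0, 0.128, 0.0]
6 x [-0.41, 0.0, -1.05, 0.0, 0.102, 0.0]
6 x [1.08, 0.0, -0.01, 0.0, -0.088, 0.0]
```

The pan carries a blob of 60 px at (294,199), which is the two beads. I dump them.

Request:
{"op": "apply_moves", "data": {
  "rows": [
    [[-0.41, 0, 1.4, 0, 0, 0, 0], [-0.41, 0, 1.4, 0, 0, 0, 0], [-0.41, 0, 1.4, 0, 0, 0, 0], [-0.39, 0, -0.63, 0, 0.128, 0, 0], [-0.39, 0, -0.63, 0, 0.128, 0, 0], [-0.39, 0, -0.63, 0, 0.128, 0, 0], [-0.41, 0, -1.06, 0, 0.102, 0, 0], [-0.41, 0, -1.06, 0, 0.102, 0, 0]]
  ]
}}

```text
time_s: 52.2
eef_pos: [0.5177, -0.1349, 0.1101]
orientation: [-2.32, -1.895, -0.239]
wrist_force: [-0.3, 0.9, -1.3]
grip_width: 0.092
gripper_force: 117.5
```

Request:
{"op": "apply_moves", "data": {
  "rows": [
    [[-0.41, 0, -1.06, 0, 0.102, 0, 0], [-0.41, 0, -1.06, 0, 0.102, 0, 0], [-0.41, 0, -1.06, 0, 0.102, 0, 0], [-0.41, 0, -1.06, 0, 0.102, 0, 0], [0, 0, 0, 0, 0, 0, 0], [0, 0, 0, 0, 0, 0, 0], [0, 0, 0, 0, 0, 0, 0], [0, 0, 0, 0, 0, 0, 0]]
  ]
}}

```text
time_s: 53.0
eef_pos: [0.5124, -0.163, 0.1441]
orientation: [-2.072, -1.692, -0.651]
wrist_force: [-0.1, -0.4, -0.3]
grip_width: 0.088
gripper_force: 117.6
```

Request:
{"op": "apply_moves", "data": {
  "rows": [
    [[1.08, 0, 0, 0, -0.087, 0, 0], [1.08, 0, 0, 0, -0.087, 0, 0], [1.08, 0, 0, 0, -0.087, 0, 0], [1.08, 0, 0, 0, -0.087, 0, 0], [1.08, 0, 0, 0, -0.087, 0, 0], [1.08, 0, -0.5, 0, -0.087, 0, 0]]
  ]
}}

```text
time_s: 53.6
eef_pos: [0.524, -0.1056, 0.1743]
orientation: [-2.385, -1.95, -0.101]
wrist_force: [0.1, -0.4, -0.9]
grip_width: 0.088
gripper_force: 117.6
```

Request:
{"op": "apply_moves", "data": {
  "rows": [
    [[3.14, 0.05, 0.32, 0, -0.009, -0.019, 0], [3.14, 0.05, 0.32, 0, -0.009, -0.019, 0], [3.14, 0.05, 0.32, 0, -0.009, -0.019, 0], [3.14, 0.05, 0.32, 0, -0.009, -0.019, 0], [3.14, 0.05, 0.32, 0, -0.009, -0.019, 0], [3.14, 0.05, 0.32, 0, -0.009, -0.019, 0], [3.14, 0.05, 0.32, 0, -0.009, -0.019, 0], [3.14, 0.05, 0.32, 0, -0.009, -0.019, 0]]
  ]
}}

```text
time_s: 54.4
eef_pos: [0.5616, 0.1445, 0.1638]
orientation: [-2.265, -2.161, -0.027]
wrist_force: [1.2, 0.1, -1.5]
grip_width: 0.089
gripper_force: 117.5
```

```bash
python3 -c "
from h import *
where();s=beads(box=(60,380,110,245));h=-82.3
cv2.imwrite('pics/last.png',cv2.resize(s['img'][110:250,60:390,::-1],None,fx=2.4,fy=2.4))
plan((sc(n(0,-20,.11),h,0),8),(sc(n(0,-20,.02),h,0),6),(sc(n(0,-20,.0055),h,0),2))"
```

```text
nose tray [ -23.8 -212.3] z 0.1317 pitch 1.1
px [324.6 187.7] A 31 tray [ -71. -487.] w [ 0.547 -0.238]
px [333.6 189.7] A 31 tray [ -79. -510.] w [ 0.542 -0.261]
px [347.9 196.3] A 75 tray [ -99. -543.] w [ 0.526 -0.297]
px [345.4 209.8] A 32 tray [-133. -533.] w [ 0.492 -0.291]
px [332.2 209.8] A 20 tray [-129. -499.] w [ 0.491 -0.257]
px [342.3 218.8] A 26 tray [-155. -522.] w [ 0.469 -0.283]
8 x [2.38, -0.18, 0.32, 0.001, -0.003, -0.022]
6 x [-0.0, 0.0, 1.5, -0.0, 0.0, -0.0]
2 x [-0.01, 0.01, 0.73, -0.001, 0.001, -0.001]
```

Request:
{"op": "apply_moves", "data": {
  "rows": [
    [[2.38, -0.18, 0.32, 0, -0.003, -0.022, 0], [2.38, -0.18, 0.32, 0, -0.003, -0.022, 0], [2.38, -0.18, 0.32, 0, -0.003, -0.022, 0], [2.38, -0.18, 0.32, 0, -0.003, -0.022, 0], [2.38, -0.18, 0.32, 0, -0.003, -0.022, 0], [2.38, -0.18, 0.32, 0, -0.003, -0.022, 0], [2.38, -0.18, 0.32, 0, -0.003, -0.022, 0], [2.38, -0.18, 0.32, 0, -0.003, -0.022, 0]]
  ]
}}

```text
time_s: 55.25
eef_pos: [0.5416, 0.3337, 0.1397]
orientation: [2.069, 2.355, 0.001]
wrist_force: [0.2, -0.0, -0.8]
grip_width: 0.091
gripper_force: 117.4
```

```bash
python3 -c "
from h import *
where();s=beads(box=(60,380,110,245));im=s['img']
a=cv2.resize(im[165:235,295:375,::-1],None,fx=5,fy=5,interpolation=cv2.INTER_CUBIC);b=cv2.resize(im[130:220,60:230,::-1],None,fx=2.3,fy=2.3)
sc_=snap('scene')['img'][100:200,170:270,::-1];c=cv2.resize(sc_,None,fx=3.9,fy=3.9,interpolation=cv2.INTER_CUBIC)
m=np.zeros((600,800,3),np.uint8);m[:350,:400]=a;m[:390,405:795]=c;m[391:391+207,:391]=b;cv2.imwrite('pics/last.png',m)"
```

```text
nose tray [ -0.2 -24.6] z 0.1101 pitch -0.3
px [324.6 187.6] A 30 tray [ -71. -488.] w [ 0.547 -0.238]
px [333.7 190. ] A 26 tray [ -79. -510.] w [ 0.542 -0.261]
px [348.1 195.6] A 50 tray [ -98. -544.] w [ 0.528 -0.298]
px [323.4 207.7] A 26 tray [-121. -478.] w [ 0.496 -0.235]
px [332.  210.2] A 31 tray [-130. -499.] w [ 0.49  -0.257]
px [345.  209.9] A 27 tray [-133. -531.] w [ 0.492 -0.29 ]
px [342.2 218.8] A 36 tray [-154. -522.] w [ 0.469 -0.283]
px [322.2 222.9] A 34 tray [-159. -470.] w [ 0.457 -0.232]
px [ 61.9 238.7] A 61 tray [-125.  189.] w [0.403 0.426]
px [136.5 242.3] A 21 tray [-155.    2.] w [0.398 0.236]
```

View pics/last.png

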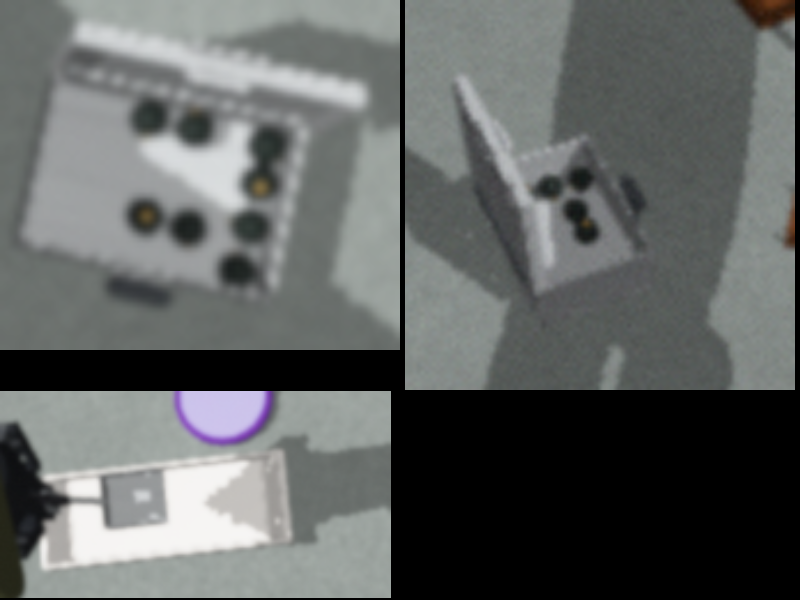

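The montage shows all eight beads in the tin, at (150,117), (195,125), (268,142), (262,182), (250,225), (238,270), (187,228) and (146,215). The tray is empty and the lid is still open. I lay the scoop down.

Request:
{"op": "apply_moves", "data": {
  "rows": [
    [[0, 0, 2, 0, 0, 0, 0], [0, 0, 2, 0, 0, 0, 0], [0, 0, 2, 0, 0, 0, 0], [0, 0, 1.5, 0, 0, 0, 0], [0, 0, 1.5, 0, 0, 0, 0], [0, 0, 0.8, 0, 0, 0, 0], [0, 0, 0.6, 0, 0, 0, 0], [0, 0, 0, 0, 0, 0, 0]]
  ]
}}

```text
time_s: 56.15
eef_pos: [0.5433, 0.3316, 0.0358]
orientation: [2.072, 2.352, 0.001]
wrist_force: [-0.2, -0.8, -0.9]
grip_width: 0.087
gripper_force: 117.6
```

Request:
{"op": "apply_moves", "data": {
  "rows": [
    [[0, 0, 0, 0, 0, 0, 0.3], [0, 0, 0, 0, 0, 0, 0.35], [0, 0, 0, 0, 0, 0, 0.35], [0, 0, 0, 0, 0, 0, 0.35], [0, 0, -1.5, 0, 0, 0, 0.35], [0, 0, -3, 0, 0, 0, 0.35], [0, 0, -4, 0, 0, 0, 0.35], [0, 0, -4, 0, 0, 0, 0.35]]
  ]
}}

```text
time_s: 56.95
eef_pos: [0.5421, 0.332, 0.1627]
orientation: [2.072, 2.352, 0.0]
wrist_force: [0.6, 0.3, -0.4]
grip_width: 0.351
gripper_force: 0.0
```

Run:
```python
from h import *
# tin_hinge (46,0,42)mm in tin; lid angle ~1.7: tip position; find lid tip in top via projection check
s=snap('top')
for th in (1.58,1.65,1.7,1.75,1.83):
    x=46-96*np.cos(th);z=(42+96*np.sin(th))/1e3
    print(th,x,z,np.array(proj(s,tn(x,67,z)))*1, np.array(proj(s,tn(x,-67,z))))
print(((np.array([75,30])/5)+[295,165]),((np.array([368,95])/5)+[295,165]))
plan((tool([.52,.2,.2],-60),8),(tool(tn(110,0,.22),-11.4),12))
print(arm.get_state()['q'])
```

```text
1.58 46.8835401538056 0.13799593406387906 [309.85469794 172.19622436] [367.80409629 185.0016293 ]
1.65 53.59560532544645 0.1376990427315762 [310.4472622  169.36624595] [368.34025176 182.14855147]
1.7 58.36907145237036 0.13719982180343698 [310.85193802 167.3778296 ] [368.68753146 180.1400076 ]
1.75 63.11162134235124 0.13646265089989792 [311.23969319 165.42410024] [369.00388886 178.16321571]
1.83 70.60584718984218 0.13479306161599658 [311.82198259 162.385562  ] [369.4435412  175.08190065]
[310. 171.] [368.6 184. ]
8 x [-1.52, -0.81, -0.35, 0.002, 0.0, -0.05]
12 x [-3.07, -2.64, -0.16, -0.0, 0.0, -0.07]
[ 0.46801723  0.13560551  1.73884261 -0.0066935   1.25076942  0.34339778]
```

Run:
```python
from h import *
plan((tool([.56,.1,.22],-45),8),(tool(tn(95,0,.22),-11.4),11),(tool(tn(95,0,.112),-11.4),5),(tool(tn(-12,0,.112),-11.4),14))
```

```text
8 x [-2.8, -1.03, -0.6, 0.002, 0.001, -0.082]
11 x [-1.98, -2.69, -0.01, 0.0, -0.0, -0.054]
5 x [0.02, -0.01, 2.16, 0.0, -0.0, 0.001]
14 x [0.76, 0.0, -0.0, 0.0, -0.0, -0.0]
```

Request:
{"op": "apply_moves", "data": {
  "rows": [
    [[-2.8, -1.03, -0.6, 0.002, 0.001, -0.082, 0], [-2.8, -1.03, -0.6, 0.002, 0.001, -0.082, 0], [-2.8, -1.03, -0.6, 0.002, 0.001, -0.082, 0], [-2.8, -1.03, -0.6, 0.002, 0.001, -0.082, 0], [-2.8, -1.03, -0.6, 0.002, 0.001, -0.082, 0], [-2.8, -1.03, -0.6, 0.002, 0.001, -0.082, 0], [-2.8, -1.03, -0.6, 0.002, 0.001, -0.082, 0], [-2.8, -1.03, -0.6, 0.002, 0.001, -0.082, 0]]
  ]
}}

```text
time_s: 57.8
eef_pos: [0.5569, 0.097, 0.2107]
orientation: [-1.198, -2.895, 0.012]
wrist_force: [0.0, -0.2, -0.2]
grip_width: -0.003
gripper_force: 0.0
```

Request:
{"op": "apply_moves", "data": {
  "rows": [
    [[-1.98, -2.69, 0, 0, 0, -0.054, 0], [-1.98, -2.69, 0, 0, 0, -0.054, 0], [-1.98, -2.69, 0, 0, 0, -0.054, 0], [-1.98, -2.69, 0, 0, 0, -0.054, 0], [-1.98, -2.69, 0, 0, 0, -0.054, 0], [-1.98, -2.69, 0, 0, 0, -0.054, 0], [-1.98, -2.69, 0, 0, 0, -0.054, 0], [-1.98, -2.69, 0, 0, 0, -0.054, 0]]
  ]
}}

```text
time_s: 58.6
eef_pos: [0.5662, -0.1683, 0.2115]
orientation: [-0.552, -3.083, 0.01]
wrist_force: [0.8, 0.2, 0.4]
grip_width: 0.001
gripper_force: 0.0
```

Request:
{"op": "apply_moves", "data": {
  "rows": [
    [[-1.98, -2.69, 0, 0, 0, -0.054, 0], [-1.98, -2.69, 0, 0, 0, -0.054, 0], [-1.98, -2.69, 0, 0, 0, -0.054, 0], [0, 0, 0, 0, 0, 0, 0]]
  ]
}}

```text
time_s: 59.0
eef_pos: [0.5995, -0.2648, 0.2111]
orientation: [-0.308, -3.116, 0.011]
wrist_force: [0.2, -0.5, 0.4]
grip_width: -0.002
gripper_force: 0.0
```

Run:
```python
from h import *
print(tn(95,0,.22));s=beads(box=(60,240,110,220))
plan((tool(tn(95,0,.22),-11.4),1),(tool(tn(95,0,.112),-11.4),5),(tool(tn(-12,0,.112),-11.4),14))
```

```text
[np.float64(0.6011257615890636), np.float64(-0.259777447336017), 0.22]
px [ 95.7 182.9] A 27 tray [ 8. 94.] w [0.547 0.349]
1 x [-0.14, 0.35, -0.92, -0.007, -0.011, 0.002]
5 x [0.0, -0.0, 2.16, 0.0, 0.0, 0.0]
14 x [0.76, -0.0, 0.0, 0.0, 0.0, 0.0]
```

Request:
{"op": "apply_moves", "data": {
  "rows": [
    [[0, 0, 1.98, 0, 0, 0, 0], [0, 0, 1.98, 0, 0, 0, 0], [0, 0, 1.98, 0, 0, 0, 0], [0, 0, 1.98, 0, 0, 0, 0], [0, 0, 1.98, 0, 0, 0, 0]]
  ]
}}

```text
time_s: 59.55
eef_pos: [0.5975, -0.2605, 0.1113]
orientation: [-0.303, -3.116, 0.008]
wrist_force: [-0.5, 0.1, 0.2]
grip_width: 0.001
gripper_force: 0.0
```

Request:
{"op": "apply_moves", "data": {
  "rows": [
    [[0.76, 0, 0, 0, 0, 0, 0], [0.76, 0, 0, 0, 0, 0, 0], [0.76, 0, 0, 0, 0, 0, 0], [0.76, 0, 0, 0, 0, 0, 0], [0.76, 0, 0, 0, 0, 0, 0], [0.76, 0, 0, 0, 0, 0, 0], [0.76, 0, 0, 0, 0, 0, 0], [0.76, 0, 0, 0, 0, 0, 0]]
  ]
}}

```text
time_s: 60.35
eef_pos: [0.5372, -0.25, 0.1119]
orientation: [-0.304, -3.115, 0.009]
wrist_force: [0.6, -0.2, 0.3]
grip_width: 0.0
gripper_force: 0.0
```

Request:
{"op": "apply_moves", "data": {
  "rows": [
    [[0.76, 0, 0, 0, 0, 0, 0], [0.76, 0, 0, 0, 0, 0, 0], [0.76, 0, 0, 0, 0, 0, 0], [0.76, 0, 0, 0, 0, 0, 0], [0.76, 0, 0, 0, 0, 0, 0], [0.76, 0, 0, 0, 0, 0, 0], [0, 0, 0, 0, 0, 0, 0], [0, 0, 0, 0, 0, 0, 0]]
  ]
}}

```text
time_s: 61.15
eef_pos: [0.4931, -0.2413, 0.1125]
orientation: [-0.304, -3.115, 0.009]
wrist_force: [-0.8, 0.1, 0.1]
grip_width: -0.001
gripper_force: 0.0
```

Run:
```python
from h import *
print(cur()[:3,3], tn(-38,0,.09))
plan((tool(tn(-38,0,.115),-11.4),5))
```

```text
[ 0.49314261 -0.24133491  0.1125019 ] [np.float64(0.47074969536437455), np.float64(-0.2334890210655932), 0.09]
5 x [0.47, 0.07, -0.05, -0.001, -0.002, 0.001]
```

Request:
{"op": "apply_moves", "data": {
  "rows": [
    [[0.47, 0.07, 0, 0, 0, 0, 0], [0.47, 0.07, 0, 0, 0, 0, 0], [0.47, 0.07, 0, 0, 0, 0, 0], [0.47, 0.07, 0, 0, 0, 0, 0], [0.47, 0.07, 0, 0, 0, 0, 0], [0, 0, 0, 0, 0, 0, 0], [0, 0, 0, 0, 0, 0, 0], [0, 0, 0, 0, 0, 0, 0]]
  ]
}}

```text
time_s: 61.95
eef_pos: [0.4709, -0.2334, 0.1127]
orientation: [-0.303, -3.115, 0.009]
wrist_force: [-0.6, -0.7, -1.0]
grip_width: -0.0
gripper_force: 0.0
```

Request:
{"op": "apply_moves", "data": {
  "rows": [
    [[0, 0, 1, 0, 0, 0, 0], [0, 0, 1, 0, 0, 0, 0], [0, 0, 1, 0, 0, 0, 0], [0, 0, 1, 0, 0, 0, 0], [0, 0, 1, 0, 0, 0, 0], [0, 0, 0.5, 0, 0, 0, 0], [0, 0, 0.3, 0, 0, 0, 0], [0, 0, 0, 0, 0, 0, 0]]
  ]
}}

```text
time_s: 62.75
eef_pos: [0.47, -0.2335, 0.0547]
orientation: [-0.303, -3.114, 0.008]
wrist_force: [-0.2, -0.1, 0.8]
grip_width: -0.004
gripper_force: 0.2
```

Request:
{"op": "apply_moves", "data": {
  "rows": [
    [[0, 0, 0.3, 0, 0, 0, 0], [0, 0, 0.3, 0, 0, 0, 0], [0, 0, 0.3, 0, 0, 0, 0], [0, 0, 0, 0, 0, 0, 0]]
  ]
}}

```text
time_s: 63.15
eef_pos: [0.4699, -0.2336, 0.0452]
orientation: [-0.304, -3.115, 0.009]
wrist_force: [0.4, 0.6, 0.2]
grip_width: 0.003
gripper_force: 0.0
```

Request:
{"op": "apply_moves", "data": {
  "rows": [
    [[0, 0, 0.2, 0, 0, 0, 0], [0, 0, 0.2, 0, 0, 0, 0], [0, 0, 0.2, 0, 0, 0, 0], [0, 0, 0, 0, 0, 0, 0]]
  ]
}}

```text
time_s: 63.55
eef_pos: [0.4702, -0.2339, 0.0441]
orientation: [-0.303, -3.113, 0.008]
wrist_force: [-14.2, 7.8, 29.3]
grip_width: -0.001
gripper_force: 14.7
```

Run:
```python
from h import *
s=snap('scene')
for th in (0,.1,1.6):
    print(th,[np.round(proj(s,tn(46-96*np.cos(th),y,.042+.096*np.sin(th))),1) for y in(-67,67)])
```

```text
0 [array([217.8, 131.8]), array([236.3, 162.5])]
0.1 [array([217.5, 129.6]), array([236.1, 160.3])]
1.6 [array([183.5, 118.3]), array([201.5, 150.8])]
```

Request:
{"op": "apply_moves", "data": {
  "rows": [
    [[0, 0, -1.5, 0, 0, 0, 0], [0, 0, -1.5, 0, 0, 0, 0], [0, 0, 0, 0, 0, 0, 0], [0, 0, 0.9, 0, 0, 0, 0], [0, 0, 0.9, 0, 0, 0, 0], [0, 0, 0.4, 0, 0, 0, 0], [0, 0, 0, 0, 0, 0, 0], [0, 0, 0, 0, 0, 0, 0]]
  ]
}}

```text
time_s: 64.4
eef_pos: [0.4696, -0.2334, 0.0468]
orientation: [-0.303, -3.114, 0.008]
wrist_force: [0.4, -0.5, 0.2]
grip_width: -0.001
gripper_force: 0.0
```

Request:
{"op": "apply_moves", "data": {
  "rows": [
    [[0, 0, -3, 0, 0, 0, 0], [0, 0, -4, 0, 0, 0, 0], [0, 0, -4, 0, 0, 0, 0], [0, 0, -4, 0, 0, 0, 0], [0, -2, -1, 0, 0, 0, 0], [3, 0, 0, 0, 0, 0, 0], [3, 0, 0, 0, 0, 0, 0], [0, 0, 0, 0, 0, 0, 0]]
  ]
}}

```text
time_s: 65.2
eef_pos: [0.4071, -0.2405, 0.2081]
orientation: [-0.305, -3.114, 0.009]
wrist_force: [-0.3, -0.1, 0.1]
grip_width: -0.001
gripper_force: 0.0
```

Run:
```python
from h import *
s=beads(box=(60,380,110,245))
# scoop pan & handle check in tray: gray pixels (tray white)
im=s['img'].astype(int);P_=[]
for x in range(-40,41,10):
    print(x,[int(im[int(round(v)),int(round(u))].mean()) for y in range(-80,121,10) for u,v in [proj(s,n(x,y,.006))]])
w=snap('scene')['img']
for th in (0,1.6): # brightness around the lid edge positions
    print(th,[w[int(v)-2:int(v)+3,int(u)-2:int(u)+3].mean().round() for y in(-50,-25,0,25,50) for u,v in [proj(snap('scene'),tn(46-80*np.cos(th),y,.045+.08*np.sin(th)))]])
```

```text
px [ 95.6 182.8] A 32 tray [ 8. 94.] w [0.547 0.349]
px [357.5 223.5] A 8 tray [-171. -558.] w [ 0.458 -0.321]
px [350.7 233.3] A 9 tray [-193. -538.] w [ 0.433 -0.304]
px [323.2 234.6] A 21 tray [-189. -469.] w [ 0.428 -0.235]
px [136.5 242.3] A 21 tray [-155.    2.] w [0.398 0.236]
-40 [242, 241, 243, 241, 242, 241, 241, 242, 238, 242, 240, 242, 241, 241, 241, 236, 241, 240, 242, 220, 181]
-30 [244, 243, 243, 243, 241, 236, 238, 233, 237, 235, 240, 237, 242, 243, 243, 243, 243, 243, 243, 236, 167]
-20 [243, 243, 243, 243, 243, 226, 206, 212, 206, 194, 160, 125, 237, 243, 243, 243, 243, 243, 243, 216, 168]
-10 [243, 243, 243, 243, 243, 211, 213, 213, 214, 202, 150, 127, 241, 243, 243, 243, 243, 243, 243, 224, 167]
0 [243, 243, 243, 243, 243, 224, 212, 214, 203, 182, 150, 120, 177, 176, 234, 234, 239, 236, 241, 218, 156]
10 [243, 243, 243, 243, 243, 237, 213, 213, 210, 177, 149, 108, 214, 179, 169, 95, 48, 63, 48, 49, 67]
20 [243, 243, 243, 243, 243, 227, 213, 213, 213, 195, 150, 118, 241, 242, 243, 239, 240, 242, 239, 211, 159]
30 [243, 243, 243, 243, 234, 230, 187, 207, 182, 197, 162, 175, 240, 242, 242, 242, 242, 242, 242, 225, 167]
40 [243, 243, 243, 243, 243, 242, 242, 242, 242, 242, 242, 242, 242, 242, 242, 242, 242, 242, 242, 232, 167]
0 [np.float64(170.0), np.float64(173.0), np.float64(172.0), np.float64(173.0), np.float64(173.0)]
1.6 [np.float64(126.0), np.float64(126.0), np.float64(124.0), np.float64(177.0), np.float64(177.0)]
```

The lid is shut: a probe met nothing down to 46.8 mm and the press met 29 N at 44 mm. The scoop lies flat in the empty tray and the arm is clear, so I hand in.

```bash
python3 -c "
from rig import arm
print(arm.finish_job())"
```

```text
the job is handed in; nothing more can be done
None
```

The job is handed in, though the hand-in returned no verdict: all eight beads are in the box, the lid is pressed fully shut, the scoop lies flat in the empty tray, and I saw no contact with the bottle, mirror or soap dish.

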